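# Roll-check a steel sleeve on the plate

## Robot

A 6-joint arm with a two-finger parallel gripper is mounted at the origin on a cart in front of the work surface, level with it; the furniture and walls round the work are solid. World frame = base frame: x ahead of the robot, y to its left, z up, the work surface at z = 0. Lengths are in mm, angles in rad, forces in N, time in s.
With the tool pointing down it reaches from about 400 to 925 mm from the base axis. Payload 12.5 kg.
Tool frame: the origin (TCP) lies at the very end of the fingers, on their centre line; the grasp point (between the pads) lies 19 mm behind it; z points along the fingers, y is the direction in which the jaws open and shut (so a half turn about z gives the same grasp; the last joint's range is limited). The gripper opens to 95 mm and grips with 3 to 60 N. Pads are 20 mm wide; open, the fingers measure 119 mm over their backs; the gripper's body (75 mm by 180 mm) begins 59 mm behind the grasp point.
Start: joints at [-1.324, 0.491, 1.559, -0, 1.092, -0.106], TCP at [215.978, -586.516, 214.661] pointing down, gripper open.
Joint ranges: [-3.1, 3.1], [-0.84, 2.19], [0.05, 2.79], [-1.13, 4.28], [0.06, 2.93], [-2.69, 2.69]. Speed limits (rad/s): [2.22, 2.22, 2.79, 3.14, 3.14, 3.14].

## Interface

Orientations are given as [roll, pitch, yaw] about the fixed x, y, z axes, in that order (R = Rz(yaw) Ry(pitch) Rx(roll)).
In Python, from cell import env, read_camera, get_calibration gives the robot as it stands.
- The arm moves only by the tool arm_command, never from a script. Its argument "targets" is a list of rows, each a list of 3 entries, a list of its own where there are three numbers: the turn, a rotation vector about the tool's x, y, z in rad, then the shift along the tool's x, y, z in m, then the closure in counts, from 0 (fully open) to 255 (shut). In form: [[[rx, ry, rz], [tx, ty, tz], fingers], ...]. A call has 1 to 8 rows; each row is the pose to reach, as a shift and turn from the pose commanded when the call began, along the tool's axes at that moment; what a row does not reach only later rows make up. A row lasts 1/10 s, in which the tool goes at most 50 mm and 8.59 degrees, less where a joint would pass 70% of its speed; a pose out of reach is approached as far as the arm can. A call with a gripper value outside its range is refused whole. The fingers move at their own pace and stop on an object; the grip force is fixed at half the most. Time passes only in rows, so rows that repeat a pose let the fingers close. It gives the time, the measured TCP pose, the force and the opening at its end, in the units of the state.
- env.state(): the state, without advancing time (a new reading comes with each control period).
- read_camera(name): name is "side" or "top"; returns (picture, depth): 420x560x3 uint8, blue, green, red; 420x560 float32, mm along the optical axis (not along the pixel's ray), 0 where there is no reading.
- get_calibration(name): a dict with "vfov" (degrees; the focal length in pixels is half the picture's height over the tangent of half this angle, whatever the lens; pixels are square), "cx", "cy" (the principal point, pixels), "world_from_camera" (4x4, takes a point from camera to world coordinates). Camera axes: x right, y down, z forward; pixel columns grow to the right and rows downward; lengths in mm; the calibration is good to about 2 mm. A picture is of the moment at which its call begins. get_calibration takes no time and is no camera call.
- env.job_done(): hands the job in, once; it reports no verdict.
The state is a dict: "t": time; "joints": joint angles; "qvel": joint speeds; "tau": joint torques, N m; "eef_pos": TCP position; "tcp_rot": TCP orientation; "ft_force": force on the tool from outside, world axes, zero at the start; "moment": the same for the moment, N m; "opening": opening from 0.0 (shut) to 1.0 (fully open).
Only numpy, scipy, OpenCV 4.12 (cv2) and the standard library are available. Lean on these libraries where they do the work, as an engineer would, in place of code of your own. Each camera call takes 0.05 s, during which the arm holds its last target.

## Task

Check the thicker of the two steel sleeves for straightness: lay it on the white line of the steel plate, along the line, and let go of it. Then draw the wooden float straight up out of its light stand without tipping or dragging the stand, and with the float's flat sole pressing lightly on the sleeve roll it along the plate, without lifting it, until it rests squared up against the aluminium stop strip. Finally set the float down flat on the free part of the plate, clear of the sleeve, and leave the sleeve against the stop and everything else where it was.

Things in the scene. Friction and masses are not known exactly. Their poses are not given: they have to be found in the camera images.
- thick_sleeve: Plain bored steel sleeve (tube offcut), 36 mm diameter, 120 mm long, about 0.28 kg, lying on the bench to the right. Origin on its axis at mid-length (18 mm above what it lies on); its y axis is the sleeve's axis, x and z turn as it rolls. Its round surface has barely visible flats, so it stays where it is laid on a level surface.
- thin_sleeve: The other sleeve, not to be used: the same, but 24 mm diameter (120 mm long). Origin on its axis at mid-length, y along the axis.
- plate: Fixed dark steel plate, 160 mm (its x) by 300 mm (its y), top 12 mm above the bench. Origin at the centre of its underside. Its +y is the rolling direction. A white line runs across it along x at y = 10 mm. An aluminium stop strip, 150 mm long, y = 120 to 142 mm, stands 22 mm above the plate. A 36 mm sleeve touching the stop has its axis at y = 102 mm, 30 mm above the bench.
- start_line (a point): Middle of the white line, on the plate's top surface (plate x 0, y 10 mm). Axes as the plate's.
- stop_face (a point): Foot of the stop strip's rolling-side face, middle, on the plate's top surface (plate x 0, y 120 mm). Axes as the plate's; the face is square to y.
- float: Wooden float: board 170 mm (its x) by 64 mm (y), 16 mm thick with cork sole; above it a grip bar along x, 124 mm long, 24 mm wide (y), 46 to 72 mm above the sole, on two sprung rods at x = +-45 mm: pressed down, the bar sinks up to 14 mm against about 2 N plus 0.5 N/mm. Origin at the sole's centre, z up; ends alike; 0.32 kg. On a rolling sleeve it travels twice as far as the sleeve.
- float_grip (a point): Centre of the float's grip bar, 59 mm above the sole when not pressed. Axes as the float's: pinch across y (24 mm), at mid-length.
- stand: Light (0.14 kg) loose aluminium stand holding the float's board in a shallow tray: 184 mm (its x) by 78 mm (y) outside, tray floor 35 mm and rim 61 mm above the bench, so the board must rise 26 mm to be clear; 2 to 3 mm play round the board. Feet 90 mm wide along y. Origin at bench level under its centre.
- screwdriver: Bystander: red-handled screwdriver, 240 mm long, 28 mm high, lying between plate and stand. Origin at mid-length on the bench.
- brush: Bystander: flat brush, 194 mm long, 13 mm high, lying beyond the sleeves. Origin at mid-length on the bench.
- bearing: Bystander: ball bearing, 62 mm diameter, 16 mm high, near the bench's front edge at the left. Origin under its centre.
- con_rod: Bystander: connecting rod, 172 mm long, 20 mm high, at the back right. Origin at mid-length on the bench.

How it is judged:
By the outcome, as a careful person would: the job done as asked, in the order asked, and still so for the second after the job is handed in, with the robot touching nothing.
It also fails if it takes over 67 s, if anything falls off the work surface, if the arm or the gripper's body presses on something with over 40 N, if the wrist force passes 120 N, or if a joint passes its speed limit or range.

## Working session

There is one attempt and no reset: what is moved stays moved. The work goes in short steps, Python scripts to look and compute and a tool call to move; the robot and the scene stay as the last step left them, time stands still between calls to the robot, and variables do not carry over. Pictures are saved under pics/ and viewed, and the job is handed in when it is done.

Besides the shell and the picture viewer there is one more tool, called after "Emit:" as name([rows], argument=value, ...), one row to a line, values as JSON. arm_command: Moves the arm, as the interface text tells. Its arguments: {"type":"object","properties":{"targets":{"type":"array"}},"required":["targets"]}

```bash
ls; mkdir -p pics
python3 - <<'E'
from cell import env, read_camera, get_calibration
import cv2,numpy as np
print(env.state())
for n in("side","top"):
    p,d=read_camera(n); cv2.imwrite(f"pics/{n}0.png",p); np.savez(f"pics/{n}0.npz",p=p,d=d)
    print(n,get_calibration(n))
E
```

```text
pics
{'t': 0.0, 'joints': array([-1.32364705e+00,  4.91565260e-01,  1.55943710e+00,  1.35571114e-05,
        1.09171604e+00, -1.05593035e-01]), 'qvel': array([-1.68844446e-04, -7.67306725e-04, -2.19955727e-05, -1.42047392e-03,
        1.07352703e-03, -7.31489702e-04]), 'tau': array([-2.14311141e-03, -6.12648368e+01, -2.58183306e+01,  6.92420430e-02,
        4.83196741e-02, -1.18331259e-04]), 'eef_pos': array([ 215.88936384, -586.27177407,  214.06246457]), 'tcp_rot': array([-3.14047444e+00, -1.30607634e-04,  3.52735981e-01]), 'ft_force': array([0.4175082 , 0.13828663, 1.18370708]), 'moment': array([-0.01330777, -0.01280519,  0.03057626]), 'opening': 0.9976458780359092}
side {'vfov': 55.11173244568473, 'cx': 281.38380416427134, 'cy': 214.9538336551039, 'world_from_camera': array([[-9.89828256e-01, -6.91345768e-02,  1.24339990e-01,
         3.96394722e+02],
       [-1.40968246e-01,  5.94457165e-01, -7.91674575e-01,
         9.95037705e+02],
       [-1.91827113e-02, -8.01149855e-01, -5.98156279e-01,
         7.96768453e+02],
       [ 0.00000000e+00,  0.00000000e+00,  0.00000000e+00,
         1.00000000e+00]])}
top {'vfov': 43.29848206577227, 'cx': 277.5754000642086, 'cy': 212.59093093167033, 'world_from_camera': array([[ 1.00671103e-02, -9.90781454e-01,  1.35095389e-01,
         3.87702195e+02],
       [-9.99910485e-01, -1.11651946e-02, -7.37300228e-03,
         2.84523199e+01],
       [ 8.81340023e-03, -1.35009071e-01, -9.90805165e-01,
         1.37772261e+03],
       [ 0.00000000e+00,  0.00000000e+00,  0.00000000e+00,
         1.00000000e+00]])}
```

View pics/top0.png

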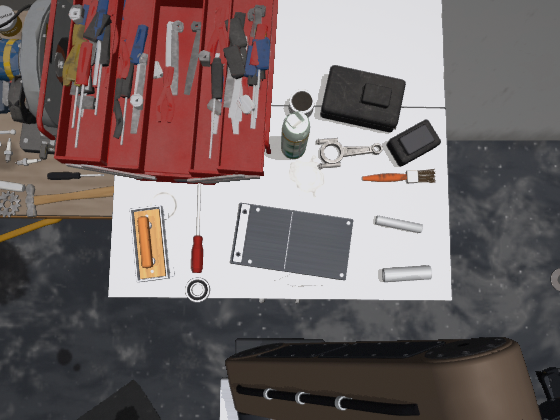

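View pics/side0.png

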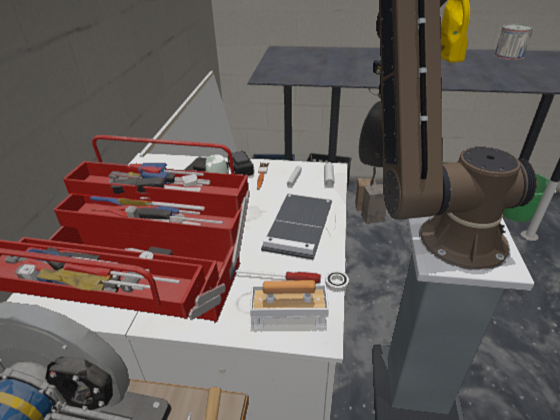

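The top view shows the plate at (292,241) with the stop at its left end, the thick sleeve at (405,273) and the thin one at (398,224). The stand and float are at (150,243), the screwdriver at (197,240) and the bearing at (197,290). Next I'll measure them.

```bash
cat > h.py <<'E'
from cell import env, read_camera, get_calibration
import cv2,numpy as np
def K(n):
    c=get_calibration(n); f=210/np.tan(np.radians(c["vfov"]/2)); return f,c["cx"],c["cy"],np.array(c["world_from_camera"])
def ray(n,uv,z):
    f,cx,cy,T=K(n); uv=np.atleast_2d(np.asarray(uv,float))
    d=np.c_[(uv[:,0]-cx)/f,(uv[:,1]-cy)/f,np.ones(len(uv))]@T[:3,:3].T
    return T[:3,3]+d*((z-T[2,3])/d[:,2])[:,None]
def cloud(n,d):
    f,cx,cy,T=K(n); v,u=np.mgrid[0:420,0:560]
    P=np.dstack([(u-cx)/f*d,(v-cy)/f*d,d])@T[:3,:3].T+T[:3,3]; P[d==0]=np.nan
    return P
def proj(n,X):
    f,cx,cy,T=K(n); X=np.atleast_2d(X)-T[:3,3]; c=X@T[:3,:3]
    return np.c_[c[:,0]/c[:,2]*f+cx,c[:,1]/c[:,2]*f+cy]
E
python3 - <<'E'
from h import *
for n in("top","side"):
    z=np.load(f"pics/{n}0.npz"); p,d=z["p"],z["d"]; P=cloud(n,d)
    m=(P[...,0]>330)&(P[...,0]<640)&(P[...,1]>-330)&(P[...,1]<480)
    print(n,"bench z median",np.nanmedian(P[...,2][m&(np.abs(P[...,2])<5)]))
    mm=(m&(P[...,2]>5)&(P[...,2]<150)).astype(np.uint8)
    k,L,S,C=cv2.connectedComponentsWithStats(mm)
    for i in range(1,k):
        if S[i,4]<60: continue
        q=P[L==i]; r=cv2.minAreaRect(q[:,:2].astype(np.float32))
        print(S[i],np.round(r[0]),np.round(r[1]),round(r[2],1),"z",np.round(np.percentile(q[:,2],[5,50,95])))
    cv2.imwrite(f"pics/{n}z.png",cv2.resize(p[150:340,90:470] if n=="top" else p[140:340,170:370],None,fx=2 if n=="top" else 3,fy=2 if n=="top" else 3,interpolation=cv2.INTER_CUBIC))
E
```

```text
top bench z median 0.8032264730209135
[213 177  35   6 101] [638. 135.] [84.  2.] 87.7 z [ 98. 126. 147.]
[189 187  14  87 558] [527. 229.] [223.  36.] 1.2 z [ 9. 23. 31.]
[ 229  203  127   79 7139] [500. -19.] [311. 175.] 82.5 z [ 8. 13. 34.]
[ 129  205   43   79 2514] [492. 346.] [197. 102.] 7.0 z [ 39.  54. 109.]
[375 214  38  17 347] [ 555. -284.] [94. 36.] 80.1 z [11. 23. 28.]
[382 265  34  18 463] [ 420. -291.] [41. 79.] 4.0 z [15. 34. 39.]
[184 278  26  24 379] [375. 220.] [60. 62.] 50.2 z [ 9. 15. 20.]
side bench z median 1.2438611747189157
[324 167  11  19 169] [ 418. -289.] [35. 84.] 5.9 z [ 7. 31. 38.]
[287 168  14  18 118] [ 547. -280.] [103.  22.] 78.8 z [ 8. 22. 26.]
[ 261  193   72   66 3054] [498. -15.] [305. 162.] 82.3 z [10. 13. 35.]
[237 204  11  52 194] [638. 158.] [123.   4.] 88.0 z [ 71. 114. 147.]
[ 239  270  110   57 3560] [485. 296.] [296. 187.] 4.3 z [ 14.  52. 108.]
```

View pics/topz.png

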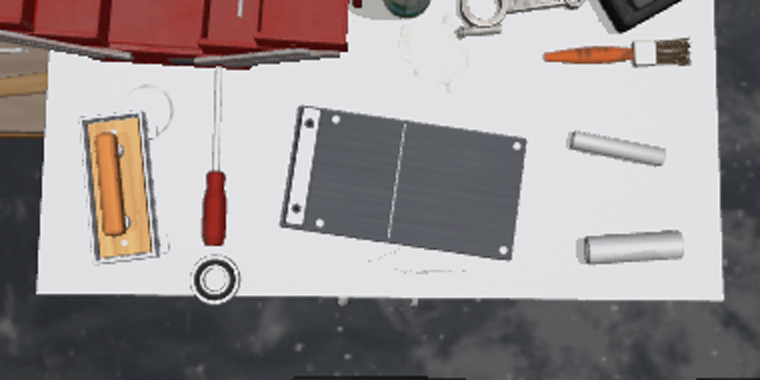

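View pics/sidez.png

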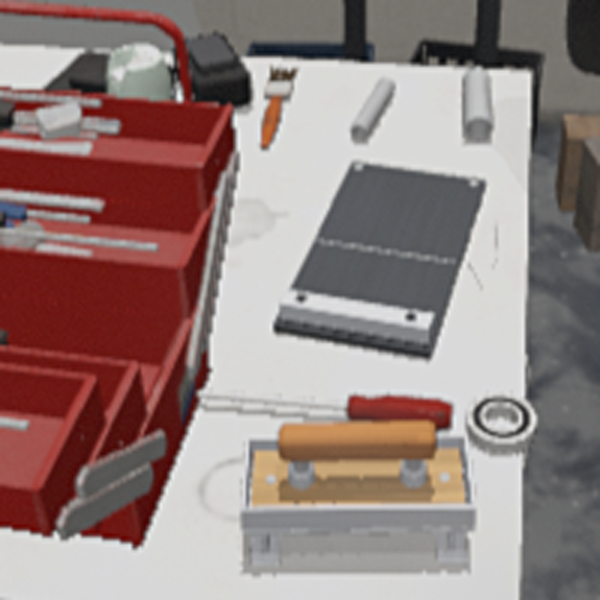

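Run:
```python
from h import *
D={}
for n in("top","side"):
    z=np.load(f"pics/{n}0.npz"); p,d=z["p"],z["d"]; P=cloud(n,d); D[n]=(p,P)
    for nm,(x0,x1,y0,y1,zt) in dict(thick=(370,480,-400,-200,36),thin=(500,600,-380,-200,24)).items():
        m=(P[...,0]>x0)&(P[...,0]<x1)&(P[...,1]>y0)&(P[...,1]<y1)&(P[...,2]>zt/2)&(P[...,2]<80)
        q=P[m]; r=cv2.minAreaRect(q[:,:2].astype(np.float32))
        v=np.linalg.svd(q[:,:2]-q[:,:2].mean(0))[2][0]
        print(n,nm,m.sum(),np.round(r[0],1),np.round(r[1]),"ang",np.degrees(np.arctan2(v[1],v[0])),q[:,:2].mean(0),"ztop",np.percentile(q[:,2],90))
    # plate dark
    g=p.max(2)
    m=((g<110)&(P[...,0]>380)&(P[...,0]<620)&(P[...,1]>-200)&(P[...,1]<160)&(P[...,2]<25)).astype(np.uint8)
    m=cv2.morphologyEx(m,cv2.MORPH_OPEN,np.ones((3,3)));m=cv2.morphologyEx(m,cv2.MORPH_CLOSE,np.ones((7,7)))
    k,L,S,C=cv2.connectedComponentsWithStats(m); i=1+S[1:,4].argmax()
    c=max(cv2.findContours((L==i).astype(np.uint8),0,1)[0],key=cv2.contourArea)
    w=ray(n,c[:,0,:],12)[:,:2]; r=cv2.minAreaRect(w.astype(np.float32))
    print(n,"plate dark",np.round(r[0],1),np.round(r[1],1),r[2],np.round(cv2.boxPoints(r)))
    # line
    ctr=np.array(r[0])
    Lm=(L==i)&(g>100)
    m2=(g>120)&(P[...,0]>400)&(P[...,0]<590)&(abs(P[...,1]-(-18))<30)&(P[...,2]>5)&(P[...,2]<20)
    er=cv2.erode((L==i).astype(np.uint8),np.ones((5,5)))
    m2&=er>0
    v,u=np.nonzero(m2); w=ray(n,np.c_[u,v],12)[:,:2]
    if len(w)>5:
        vx,vy,x0,y0=cv2.fitLine(w.astype(np.float32),cv2.DIST_HUBER,0,.01,.01).ravel(); t=(w-[x0,y0])@[vx,vy]
        print(n,"line",len(w),x0+vx*(t.min()+t.max())/2,y0+vy*(t.min()+t.max())/2,np.degrees(np.arctan2(vy,vx)),np.ptp(t))
    # orange grip
    hsv=cv2.cvtColor(p,cv2.COLOR_BGR2HSV)
    m=(P[...,2]>90)&(P[...,2]<125)&(hsv[...,0]<22)&(hsv[...,1]>100)&(P[...,1]>280)&(P[...,1]<430)&(P[...,0]>380)&(P[...,0]<600)
    q=P[m]; r=cv2.minAreaRect(q[:,:2].astype(np.float32)); print(n,"grip",m.sum(),np.round(r[0],1),np.round(r[1],1),r[2],np.percentile(q[:,2],[5,50,95]))
```

```text
top thick 660 [ 420.  -311.6] [ 35. 121.] ang 94.42368815531154 [ 419.72999304 -311.23550518] ztop 38.475422762676565
top thin 415 [ 547.1 -295.9] [121.  24.] ang -100.96171805789851 [ 546.66285711 -295.51602084] ztop 27.56847063422388
top plate dark [497.9 -32.4] [269.8 157.8] 82.20919799804688 [[ 401. -155.]
 [ 558. -177.]
 [ 594.   91.]
 [ 438.  112.]]
top line 76 500.6561284178404 -8.652376425618296 -7.5678425 141.5519428674187
top grip 554 [487.8 339.2] [123.9  26. ] 6.98817253112793 [ 95.58012829 106.52694602 111.12060522]
side thick 174 [ 419.2 -309.5] [ 35. 126.] ang 95.75237048171658 [ 419.94959436 -303.76546084] ztop 37.27091427864548
side thin 121 [ 545.8 -292.4] [127.  23.] ang 78.59938882631913 [ 544.88052029 -287.18519629] ztop 25.03571781400524
side plate dark [496.3 -28.2] [259.1 157.1] 82.29656982421875 [[ 401. -146.]
 [ 557. -167.]
 [ 591.   90.]
 [ 436.  111.]]
side line 59 499.99802930685814 -6.054535728294669 -8.081909 128.15111696230315
side grip 587 [485.6 344.4] [120.2  26.8] 9.536633491516113 [ 91.93688416 105.8814318  109.66472827]
```

The measurements agree with the given sizes: sleeve 35×121 at 36–38 high, grip bar 124×26 with its top at 107, plate yaw about -7.7°. Next I'll write a helper that works out moves, then go to the sleeve.

```bash
cat >> h.py <<'E'
from scipy.spatial.transform import Rotation as R
def plan(xyz,yawdeg):
    s=env.state(); R0=R.from_euler("xyz",s["tcp_rot"]); R1=R.from_euler("xyz",[np.pi,0,np.radians(yawdeg)])
    rv=(R0.inv()*R1).as_rotvec(); t=R0.inv().apply(np.array(xyz)-s["eef_pos"])/1000
    print("rv",np.round(rv,4).tolist(),"t",np.round(t,4).tolist(),"deg",round(np.degrees(np.linalg.norm(rv)),1),"mm",round(1000*np.linalg.norm(t),1))
def st():
    s=env.state(); print("t",round(s["t"],2),np.round(s["eef_pos"],1),"rpy",np.round(np.degrees(s["tcp_rot"]),2),"F",np.round(s["ft_force"],1),"open",round(s["opening"]*95,1),"q",np.round(s["joints"],2))
E
python3 -c "
from h import *
plan([420,-310.5,100],94.7)"
```

```text
rv [-0.0008, -0.0006, -1.3] t [0.2868, -0.1882, 0.1143] deg 74.5 mm 361.6
```

Emit:
arm_command([
  [[0,0,-1.3],[0.287,-0.188,0.114],0],
  [[0,0,-1.3],[0.287,-0.188,0.114],0],
  [[0,0,-1.3],[0.287,-0.188,0.114],0],
  [[0,0,-1.3],[0.287,-0.188,0.114],0],
  [[0,0,-1.3],[0.287,-0.188,0.114],0],
  [[0,0,-1.3],[0.287,-0.188,0.114],0],
  [[0,0,-1.3],[0.287,-0.188,0.114],0],
  [[0,0,-1.3],[0.287,-0.188,0.114],0],
])

```text
t: 0.9
eef_pos: [421.5, -307.0, 99.1]
tcp_rot: [-3.14, -0.002, 1.562]
ft_force: [-1.0, -0.5, 0.7]
opening: 0.998
```

```bash
python3 -c "
from h import *
st();plan([420,-310.5,60],94.7);plan([420,-310.5,3.5],94.7)"
```

```text
t 0.9 [ 421.5 -307.    99.1] rpy [-1.7988e+02 -1.3000e-01  8.9510e+01] F [-1.  -0.5  0.7] open 94.8 q [-0.76  0.5   1.93  0.    0.71 -0.75]
rv [-0.0019, -0.0024, -0.0906] t [-0.0036, -0.0014, 0.0391] deg 5.2 mm 39.2
rv [-0.0019, -0.0024, -0.0906] t [-0.0037, -0.0013, 0.0956] deg 5.2 mm 95.6
```

Emit:
arm_command([
  [[0,0,-0.05],[-0.003,-0.001,0.02],0],
  [[0,0,-0.09],[-0.0035,-0.001,0.039],0],
  [[0,0,-0.09],[-0.0035,-0.001,0.039],0],
  [[0,0,-0.09],[-0.0035,-0.001,0.039],0],
])

```text
t: 1.3
eef_pos: [419.2, -314.4, 61.7]
tcp_rot: [-3.141, -0.001, 1.641]
ft_force: [0.9, 0.4, 0.4]
opening: 1.005
```

Run:
```python
from h import *
st();plan([420,-310.5,3.5],94.7)
p,d=read_camera("top");cv2.imwrite("pics/t1.png",cv2.resize(p[180:330,330:480],None,fx=4,fy=4))
p,d=read_camera("side");cv2.imwrite("pics/s1.png",cv2.resize(p[100:250,250:400],None,fx=4,fy=4))
```

```text
t 1.3 [ 419.2 -314.4   61.7] rpy [-1.7997e+02 -3.0000e-02  9.4050e+01] F [0.9 0.4 0.4] open 95.4 q [-0.77  0.57  1.95 -0.    0.63 -0.84]
rv [-0.0006, -0.0006, -0.0114] t [0.0038, 0.0011, 0.0582] deg 0.7 mm 58.3
```

View pics/s1.png

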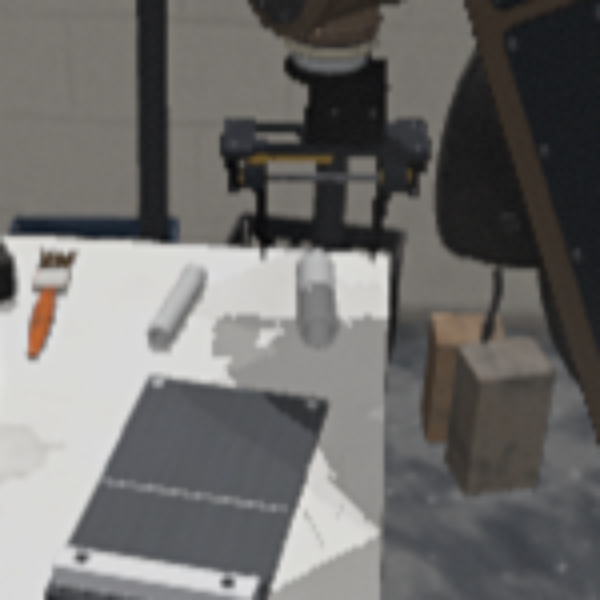

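The fingers straddle the thick sleeve, with the fingertips at about (262,240) and (378,235) and the sleeve at (317,290). Lowering now.

Emit:
arm_command([
  [[0,0,-0.01],[0.004,0.001,0.025],0],
  [[0,0,-0.01],[0.004,0.001,0.045],0],
  [[0,0,-0.01],[0.004,0.001,0.05],0],
  [[0,0,-0.01],[0.004,0.001,0.05],0],
  [[0,0,-0.01],[0.004,0.001,0.05],0],
])

```text
t: 1.9
eef_pos: [420.3, -310.8, 12.6]
tcp_rot: [3.141, 0.001, 1.652]
ft_force: [-0.6, -0.3, -0.2]
opening: 0.999
```

Run:
```python
from h import *
st();plan([420,-310.5,3.5],94.7)
```

```text
t 1.9 [ 420.3 -310.8   12.6] rpy [1.7995e+02 6.0000e-02 9.4670e+01] F [-0.6 -0.3 -0.2] open 94.9 q [-0.76  0.65  1.98 -0.    0.51 -0.84]
rv [0.0009, 0.001, -0.0005] t [0.0003, -0.0003, 0.0091] deg 0.1 mm 9.1
```

Emit:
arm_command([
  [[0,0,0],[0,0,0.0085],0],
  [[0,0,0],[0,0,0.0085],80],
  [[0,0,0],[0,0,0.0085],120],
  [[0,0,0],[0,0,0.0085],150],
  [[0,0,0],[0,0,0.0085],200],
  [[0,0,0],[0,0,0.0085],255],
  [[0,0,0],[0,0,0.0085],255],
  [[0,0,0],[0,0,0.0085],255],
])

```text
t: 2.7
eef_pos: [420.0, -310.4, 3.2]
tcp_rot: [3.142, 0.0, 1.653]
ft_force: [0.2, 0.2, -0.3]
opening: 0.466
```

Run:
```python
from h import *
st()
```

```text
t 2.7 [ 420.  -310.4    3.2] rpy [1.80e+02 1.00e-02 9.47e+01] F [ 0.2  0.2 -0.3] open 44.3 q [-0.76  0.67  1.99 -0.    0.49 -0.84]
```

Still closing.

Emit:
arm_command([
  [[0,0,0],[0,0,0],255],
  [[0,0,0],[0,0,0],255],
  [[0,0,0],[0,0,0],255],
  [[0,0,0],[0,0,0],255],
  [[0,0,0],[0,0,0],255],
])

```text
t: 3.2
eef_pos: [420.0, -310.3, 3.1]
tcp_rot: [-3.142, 0.0, 1.653]
ft_force: [-0.1, 0.3, 0.6]
opening: 0.369
```

Emit:
arm_command([
  [[0,0,0],[0,0,-0.005],255],
  [[0,0,0],[0,0,-0.015],255],
  [[0,0,0],[0,0,-0.03],255],
  [[0,0,0],[0,0,-0.05],255],
  [[0,0,0],[0,0,-0.07],255],
  [[0,0,0],[0,0,-0.08],255],
  [[0,0,0],[0,0,-0.08],255],
  [[0,0,0],[0,0,-0.08],255],
])

```text
t: 4.0
eef_pos: [419.8, -310.2, 82.9]
tcp_rot: [-3.142, 0.0, 1.653]
ft_force: [-0.2, -0.2, -2.9]
opening: 0.369
```

Run:
```python
from h import *
st()
p,d=read_camera("top");cv2.imwrite("pics/t2.png",cv2.resize(p[180:330,330:480],None,fx=4,fy=4))
p,d=read_camera("side");cv2.imwrite("pics/s2.png",cv2.resize(p[100:250,250:400],None,fx=4,fy=4)); np.savez("pics/s2.npz",p=p,d=d)
plan([501,-7.5,100],172.3)
```

```text
t 4.0 [ 419.8 -310.2   82.9] rpy [-180.     0.    94.7] F [-0.2 -0.2 -2.9] open 35.1 q [-0.76  0.53  1.94 -0.    0.67 -0.84]
rv [-0.0001, -0.0013, -1.3545] t [0.2949, 0.1058, -0.0174] deg 77.6 mm 313.8
```

View pics/s2.png

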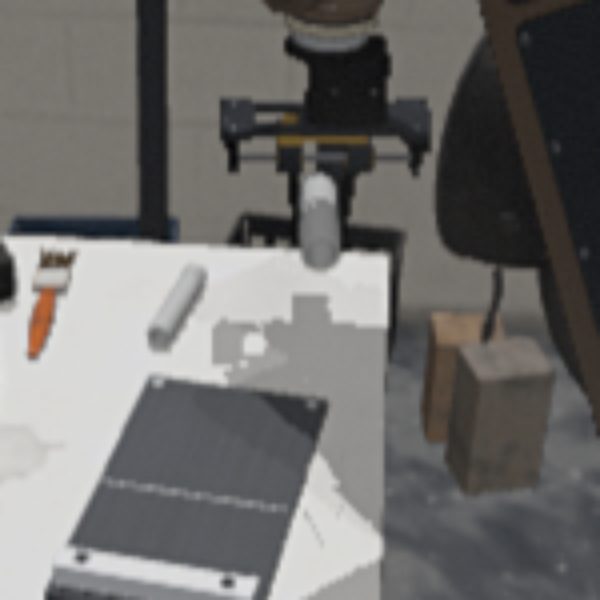

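View pics/t2.png

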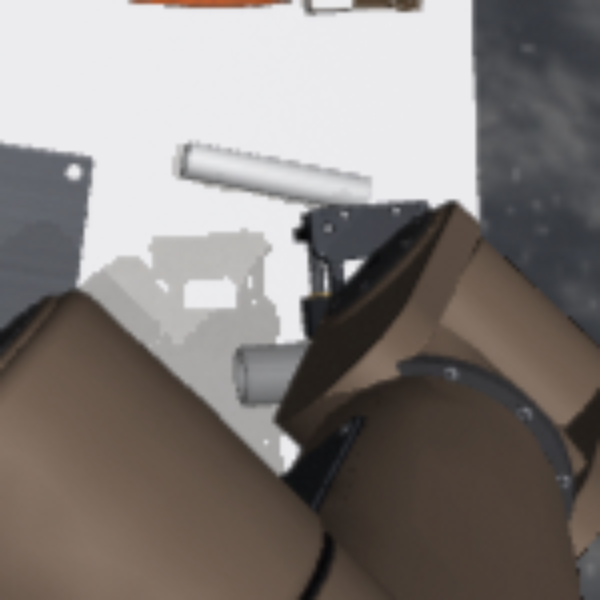

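The sleeve is held (end at (322,250) in the side view) and the wrist carries 2.9 N, which matches 0.28 kg. Carrying it to the line.

Emit:
arm_command([
  [[0,0,-0.1],[0.025,0.008,-0.017],255],
  [[0,0,-0.23],[0.06,0.02,-0.017],255],
  [[0,0,-0.37],[0.1,0.034,-0.017],255],
  [[0,0,-0.51],[0.14,0.048,-0.017],255],
  [[0,0,-0.65],[0.18,0.062,-0.017],255],
  [[0,0,-0.79],[0.215,0.076,-0.017],255],
  [[0,0,-0.93],[0.245,0.086,-0.017],255],
  [[0,0,-1.05],[0.265,0.095,-0.017],255],
])

```text
t: 4.9
eef_pos: [492.8, -36.4, 99.3]
tcp_rot: [-3.141, -0.002, 2.71]
ft_force: [0.1, -0.6, -3.2]
opening: 0.374
```

Run:
```python
from h import *
st();plan([501,-7.5,60],172.3)
```

```text
t 4.9 [492.8 -36.4  99.3] rpy [-1.7998e+02 -9.0000e-02  1.5526e+02] F [ 0.1 -0.6 -3.2] open 35.5 q [-0.21  0.47  1.99  0.    0.68 -1.35]
rv [-0.0001, -0.0016, -0.2975] t [0.0045, 0.0297, 0.0393] deg 17.0 mm 49.5
```

Emit:
arm_command([
  [[0,0,-0.1],[0.003,0.01,0.01],255],
  [[0,0,-0.2],[0.004,0.022,0.022],255],
  [[0,0,-0.28],[0.0045,0.028,0.034],255],
  [[0,0,-0.298],[0.0045,0.03,0.039],255],
  [[0,0,-0.298],[0.0045,0.03,0.039],255],
  [[0,0,-0.298],[0.0045,0.03,0.039],255],
  [[0,0,-0.298],[0.0045,0.03,0.039],255],
])

```text
t: 5.6
eef_pos: [501.8, -9.8, 61.5]
tcp_rot: [-3.142, 0.001, 2.999]
ft_force: [-0.1, 0.0, -2.3]
opening: 0.371
```

Run:
```python
from h import *
st();plan([501,-7.5,16],172.3)
p,d=read_camera("side");cv2.imwrite("pics/s3.png",cv2.resize(p[150:300,220:370],None,fx=4,fy=4))
p,d=read_camera("top");cv2.imwrite("pics/t3.png",cv2.resize(p[180:330,210:360],None,fx=4,fy=4))
for n in("side","top"):
  print(n,proj(n,[[501,-7.5,12],[501+.9907*60,-7.5-.1357*60,42+18],[501-.9907*60,-7.5+.1357*60,60]]))
```

```text
t 5.6 [501.8  -9.8  61.5] rpy [-1.7999e+02  3.0000e-02  1.7184e+02] F [-0.1  0.  -2.3] open 35.2 q [-0.15  0.54  2.01 -0.    0.59 -1.58]
rv [-0.0001, 0.0006, -0.0081] t [0.0011, 0.0021, 0.0455] deg 0.5 mm 45.6
side [[298.0476569  223.00199271]
 [279.54211377 207.97045507]
 [317.14326727 213.65338268]]
top [[287.2593828  240.62779636]
 [291.19383244 215.47632462]
 [284.31884389 262.89792471]]
```

View pics/s3.png

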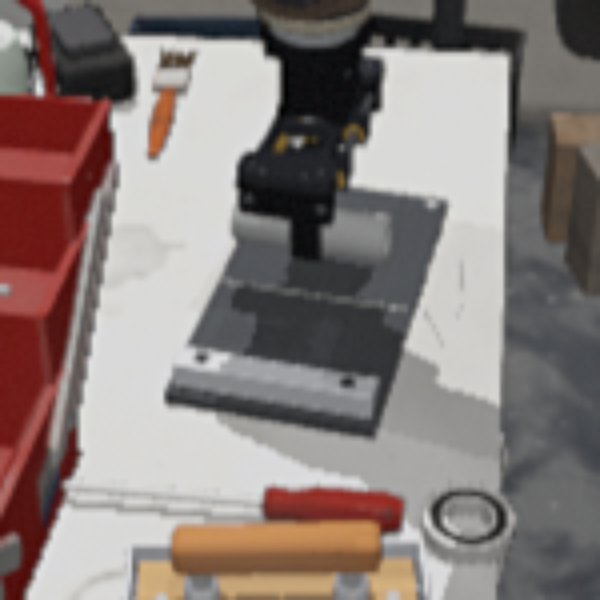

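View pics/t3.png

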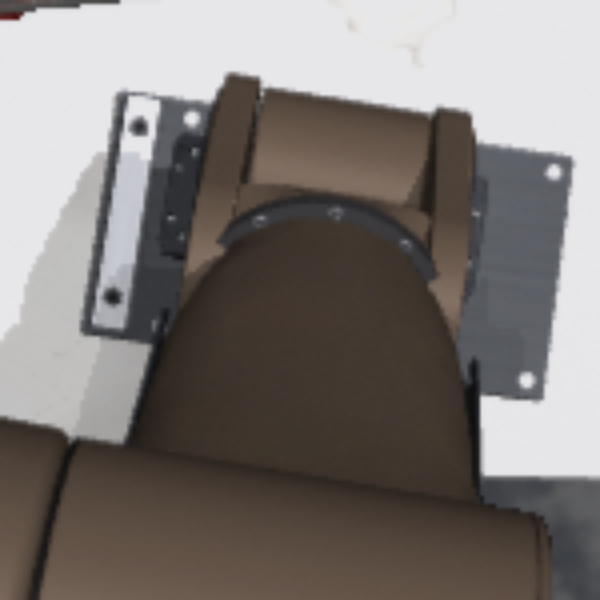

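The sleeve sits parallel above the line. In the side crop the sleeve runs from (235,222) to (388,240) and the line from (225,282) to (405,308). Lowering.

Emit:
arm_command([
  [[0,0,-0.008],[0.001,0.002,0.01],255],
  [[0,0,-0.008],[0.001,0.002,0.022],255],
  [[0,0,-0.008],[0.001,0.002,0.032],255],
  [[0,0,-0.008],[0.001,0.002,0.038],255],
  [[0,0,-0.008],[0.001,0.002,0.04],255],
  [[0,0,-0.008],[0.001,0.002,0.04],255],
  [[0,0,-0.008],[0.001,0.002,0.04],255],
  [[0,0,-0.008],[0.001,0.002,0.04],255],
])

```text
t: 6.5
eef_pos: [501.2, -7.3, 21.4]
tcp_rot: [-3.141, 0.001, 3.009]
ft_force: [-0.1, 0.3, -2.5]
opening: 0.373
```

Run:
```python
from h import *
st();plan([501,-7.5,16],172.3)
p,d=read_camera("side");cv2.imwrite("pics/s4.png",cv2.resize(p[170:270,250:350],None,fx=6,fy=6))
```

```text
t 6.5 [501.2  -7.3  21.4] rpy [-1.7999e+02  4.0000e-02  1.7240e+02] F [-0.1  0.3 -2.5] open 35.5 q [-0.15  0.62  2.03 -0.    0.49 -1.58]
rv [-0.0001, 0.0007, 0.0017] t [0.0001, -0.0002, 0.0054] deg 0.1 mm 5.4
```

View pics/s4.png

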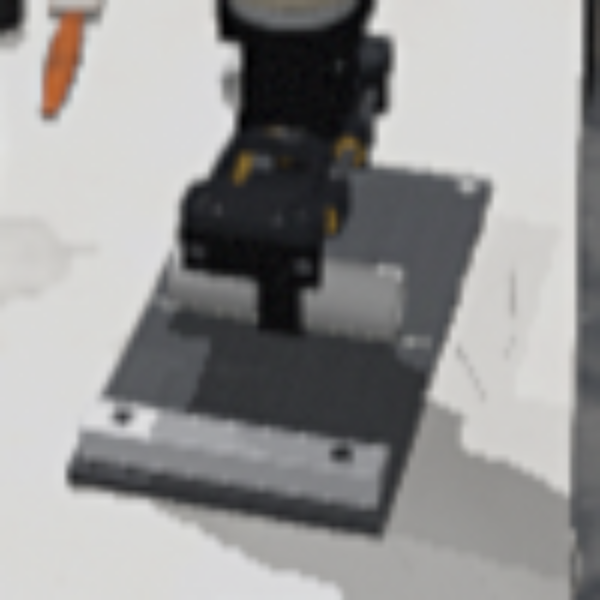

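Emit:
arm_command([
  [[0,0,0.002],[0,0,0.003],255],
  [[0,0,0.002],[0,0,0.005],255],
  [[0,0,0.002],[0,0,0.006],255],
  [[0,0,0.002],[0,0,0.006],255],
  [[0,0,0.002],[0,0,0.006],255],
])

```text
t: 7.05
eef_pos: [500.9, -7.3, 15.1]
tcp_rot: [-3.142, -0.0, 3.007]
ft_force: [-0.9, -0.5, -0.5]
opening: 0.375
```

Run:
```python
from h import *
st()
```

```text
t 7.05 [500.9  -7.3  15.1] rpy [-1.8000e+02 -1.0000e-02  1.7228e+02] F [-0.9 -0.5 -0.5] open 35.6 q [-0.15  0.63  2.03 -0.    0.48 -1.58]
```

The sleeve is on the plate and its weight is off the wrist. Opening in steps.

Emit:
arm_command([
  [[0,0,0],[0,0,0],156],
  [[0,0,0],[0,0,0],150],
  [[0,0,0],[0,0,0],140],
  [[0,0,0],[0,0,0],125],
  [[0,0,0],[0,0,0],110],
  [[0,0,0],[0,0,0],90],
  [[0,0,0],[0,0,0],80],
  [[0,0,0],[0,0,0],80],
])

```text
t: 7.85
eef_pos: [500.9, -7.3, 15.1]
tcp_rot: [-3.142, 0.0, 3.007]
ft_force: [-0.1, -0.4, -0.8]
opening: 0.684
```

Run:
```python
from h import *
st()
```

```text
t 7.85 [500.9  -7.3  15.1] rpy [-179.99    0.    172.28] F [-0.1 -0.4 -0.8] open 65.0 q [-0.15  0.63  2.03 -0.    0.48 -1.58]
```

Straight up, then back towards -y to clear the cameras' view of the line.

Emit:
arm_command([
  [[0,0,0],[0,0,-0.02],80],
  [[0,0,0],[0,0,-0.05],80],
  [[0,0,0],[0,0,-0.09],80],
  [[0,0,0],[0,0,-0.135],80],
  [[0,0,0],[0,0,-0.17],80],
  [[0,0,0],[0,0,-0.185],80],
  [[0,0,0],[0,0,-0.185],80],
])

```text
t: 8.55
eef_pos: [501.6, -7.3, 202.2]
tcp_rot: [-3.141, 0.004, 3.007]
ft_force: [0.1, 0.1, -0.6]
opening: 0.683
```

Run:
```python
from h import *
st()
plan([489,341.5,200],187.5)
p,d=read_camera("side");cv2.imwrite("pics/s5.png",cv2.resize(p[170:270,250:350],None,fx=6,fy=6));np.savez("pics/s5.npz",p=p,d=d)
```

```text
t 8.55 [501.6  -7.3 202.2] rpy [-179.99    0.24  172.28] F [ 0.1  0.1 -0.6] open 64.9 q [-0.15  0.33  1.87 -0.    0.93 -1.58]
rv [-0.0007, 0.0042, -0.2656] t [0.0594, 0.344, 0.0018] deg 15.2 mm 349.1
```

View pics/s5.png

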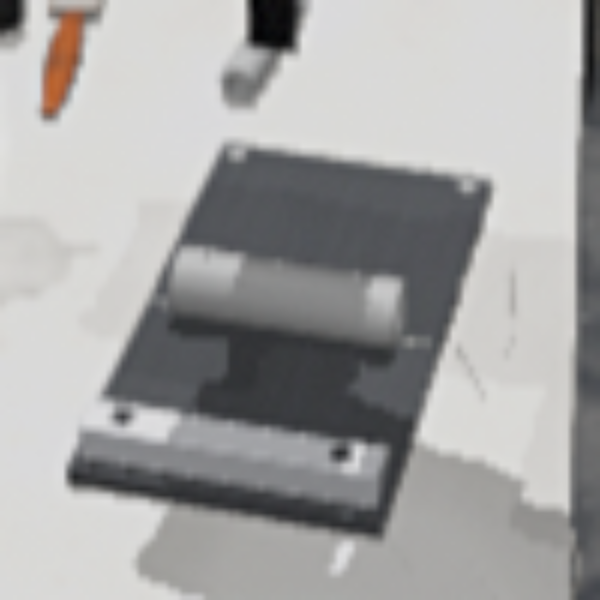

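The sleeve lies parallel over the line, with the line showing at both ends at (157,300) and (425,341). I'll check it from the top camera once the arm has moved to the float.

Emit:
arm_command([
  [[0,0,-0.03],[0.007,0.04,0],40],
  [[0,0,-0.08],[0.015,0.087,0],20],
  [[0,0,-0.12],[0.023,0.134,0],20],
  [[0,0,-0.16],[0.031,0.18,0],20],
  [[0,0,-0.2],[0.04,0.228,0],20],
  [[0,0,-0.24],[0.048,0.275,0],20],
  [[0,0,-0.266],[0.056,0.322,0],20],
  [[0,0.004,-0.266],[0.0595,0.344,0.002],20],
])

```text
t: 9.4
eef_pos: [487.1, 344.8, 196.0]
tcp_rot: [3.142, -0.006, -3.007]
ft_force: [0.3, -0.5, 0.8]
opening: 0.923
```

Emit:
arm_command([
  [[0,0,0],[0,0,0],20],
  [[0,0,0],[0,0,0],20],
])

```text
t: 9.6
eef_pos: [487.5, 341.3, 196.2]
tcp_rot: [-3.141, -0.007, -3.009]
ft_force: [-0.8, -0.7, -0.5]
opening: 0.922
```

Run:
```python
from h import *
st()
plan([489,341.5,130],187.5)
p,d=read_camera("side");cv2.imwrite("pics/s6.png",cv2.resize(p[130:330,200:400],None,fx=3,fy=3));np.savez("pics/s6.npz",p=p,d=d)
p,d=read_camera("top");cv2.imwrite("pics/t6.png",cv2.resize(p[150:310,100:370],None,fx=2.9,fy=2.9));np.savez("pics/t6.npz",p=p,d=d)
```

```text
t 9.6 [487.5 341.3 196.2] rpy [-179.95   -0.38 -172.43] F [-0.8 -0.7 -0.5] open 87.6 q [ 0.5   0.47  1.65  0.    1.03 -1.2 ]
rv [-0.0008, -0.0066, 0.0012] t [-0.0019, 0.0, 0.0662] deg 0.4 mm 66.3
```

View pics/s6.png

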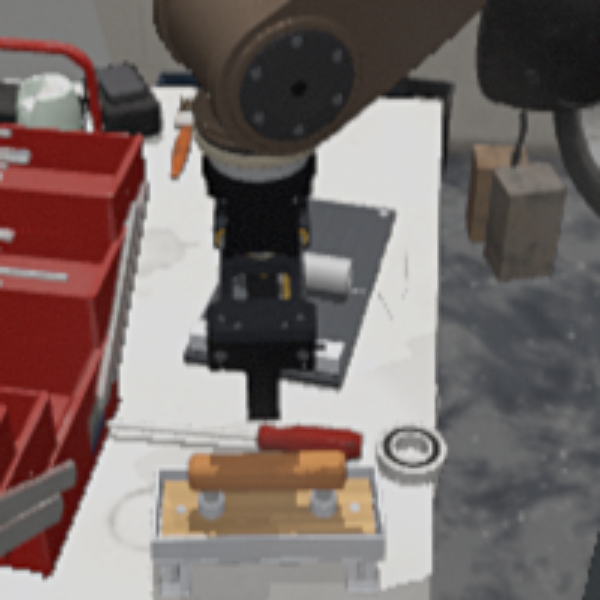

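View pics/t6.png

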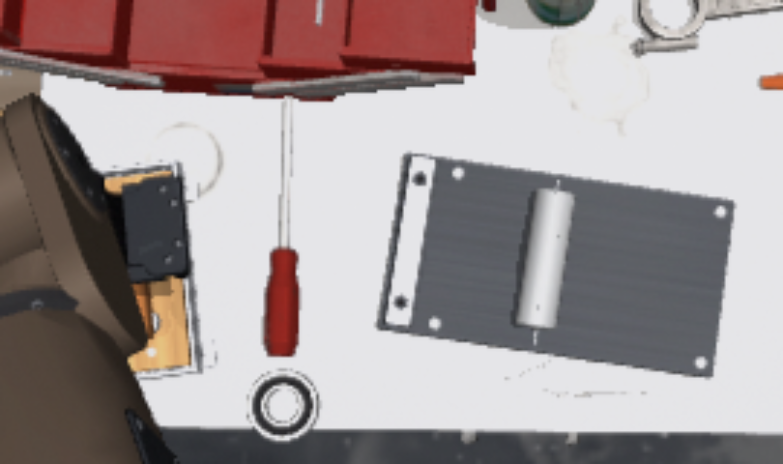

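The top crop shows the sleeve centred on the line. The line ends are at (560,183) and (535,338), and the sleeve's end midpoints are at (555,190) and (534,328). Now I'll refine the sleeve, the stop face and the grip bar.

Run:
```python
from h import *
z=np.load("pics/t6.npz"); p,d=z["p"],z["d"]; P=cloud("top",d)
m=(P[...,2]>33)&(P[...,2]<60)&(P[...,0]>400)&(P[...,0]<600)&(P[...,1]>-60)&(P[...,1]<60)
q=P[m];r=cv2.minAreaRect(q[:,:2].astype(np.float32));v=np.linalg.svd(q[:,:2]-q[:,:2].mean(0))[2][0];print("sleeve",r,q[:,:2].mean(0),np.degrees(np.arctan2(v[1],v[0])))
# bright mask sleeve at plane z=30
g=p.min(2);mm=((g>120)&m).astype(np.uint8)
m=(P[...,2]>28)&(P[...,2]<60)&(P[...,0]>400)&(P[...,0]<620)&(P[...,1]>80)&(P[...,1]<160)
# stop strip colour mask
mm=((g>150)&(P[...,2]>24)&(P[...,0]>400)&(P[...,0]<620)&(P[...,1]>70)&(P[...,1]<160)).astype(np.uint8)
mm=cv2.morphologyEx(mm,cv2.MORPH_CLOSE,np.ones((5,5)))
c=max(cv2.findContours(mm,0,1)[0],key=cv2.contourArea);w=ray("top",c[:,0],34)[:,:2];print("stop",cv2.minAreaRect(w.astype(np.float32)))
for n in("top","side"):
    z=np.load(f"pics/{n}0.npz"); p,d=z["p"],z["d"]; P=cloud(n,d)
    hsv=cv2.cvtColor(p,cv2.COLOR_BGR2HSV)
    m=(P[...,2]>102)&(P[...,2]<125)&(hsv[...,0]<22)&(hsv[...,1]>100)&(P[...,1]>280)&(P[...,1]<430)&(P[...,0]>380)&(P[...,0]<600)
    q=P[m];v=np.linalg.svd(q[:,:2]-q[:,:2].mean(0))[2][0];r=cv2.minAreaRect(q[:,:2].astype(np.float32)); print(n,"griptop",m.sum(),np.round(r[0],1),np.round(r[1],1),r[2],q[:,:2].mean(0),np.degrees(np.arctan2(v[1],v[0])))
    # board + frame rim: z 55-66 
    m=(P[...,2]>56)&(P[...,2]<68)&(P[...,1]>280)&(P[...,1]<430)&(P[...,0]>360)&(P[...,0]<610)
    q=P[m];r=cv2.minAreaRect(q[:,:2].astype(np.float32)); print(n,"rim",np.round(r[0],1),np.round(r[1],1),r[2])
z=np.load("pics/top0.npz"); p=z["p"];P=cloud("top",z["d"]);hsv=cv2.cvtColor(p,cv2.COLOR_BGR2HSV)
m=((hsv[...,0]<25)&(hsv[...,1]>70)&(hsv[...,2]>80)&(P[...,1]>280)&(P[...,1]<430)&(P[...,0]>360)&(P[...,0]<610)).astype(np.uint8)
c=max(cv2.findContours(m,0,1)[0],key=cv2.contourArea);w=ray("top",c[:,0],51)[:,:2];r=cv2.minAreaRect(w.astype(np.float32));print("board",r)
```

```text
sleeve ((503.8442077636719, -7.772100448608398), (34.948944091796875, 120.12425231933594), 81.9361801147461) [503.48478205  -7.72388455] 172.1273793409781
stop ((518.9789428710938, 110.8071517944336), (21.209936141967773, 148.9726104736328), 82.19790649414062)
top griptop 471 [487.6 339.2] [123.5  24.3] 8.250677108764648 [487.42917806 338.69299628] -172.21926087693151
top rim [488.  339.6] [184.1  79.7] 8.161967277526855
side griptop 396 [485.4 343.9] [119.5  26.2] 8.72953987121582 [482.58379403 346.36349841] -170.07252253626936
side rim [485.5 343.4] [184.   81.4] 8.462247848510742
board ((487.6611328125, 339.4092712402344), (169.2610626220703, 64.45146179199219), 7.931414604187012)
```

Run:
```python
from h import *
plan([487.5,340,120],188.1)
```

```text
rv [-0.0003, -0.0053, -0.011] t [0.0003, -0.0004, 0.0772] deg 0.7 mm 77.2
```

Emit:
arm_command([
  [[0,-0.005,-0.011],[0,0,0.03],20],
  [[0,-0.005,-0.011],[0,0,0.06],20],
  [[0,-0.005,-0.011],[0,0,0.077],20],
  [[0,-0.005,-0.011],[0,0,0.077],20],
  [[0,-0.005,-0.011],[0,0,0.077],20],
])

```text
t: 10.2
eef_pos: [488.3, 340.9, 121.5]
tcp_rot: [3.141, 0.001, -3.001]
ft_force: [-0.9, -0.4, 0.5]
opening: 0.919
```

Run:
```python
from h import *
st();plan([487.5,340,76],188.1)
```

```text
t 10.2 [488.3 340.9 121.5] rpy [ 1.7997e+02  6.0000e-02 -1.7192e+02] F [-0.9 -0.4  0.5] open 87.3 q [ 0.5   0.56  1.73  0.    0.85 -1.21]
rv [0.0004, 0.0011, -0.0004] t [0.001, -0.0008, 0.0455] deg 0.1 mm 45.6
```

Emit:
arm_command([
  [[0,0.001,0],[0.001,-0.001,0.02],20],
  [[0,0.001,0],[0.001,-0.001,0.036],20],
  [[0,0.001,0],[0.001,-0.001,0.045],20],
  [[0,0.001,0],[0.001,-0.001,0.045],60],
  [[0,0.001,0],[0.001,-0.001,0.045],110],
  [[0,0.001,0],[0.001,-0.001,0.045],140],
  [[0,0.001,0],[0.001,-0.001,0.045],160],
  [[0,0.001,0],[0.001,-0.001,0.045],165],
])

```text
t: 11.0
eef_pos: [487.2, 340.6, 76.6]
tcp_rot: [3.141, 0.001, -2.999]
ft_force: [-0.1, -0.5, 0.2]
opening: 0.56
```

Run:
```python
from h import *
st();plan([487.5,340,76],188.1)
p,d=read_camera("side");cv2.imwrite("pics/s7.png",cv2.resize(p[200:350,220:370],None,fx=4,fy=4))
```

```text
t 11.0 [487.2 340.6  76.6] rpy [ 1.7996e+02  4.0000e-02 -1.7185e+02] F [-0.1 -0.5  0.2] open 53.2 q [ 0.5   0.62  1.77  0.    0.76 -1.21]
rv [0.0007, 0.0007, 0.0008] t [-0.0002, -0.0006, 0.0006] deg 0.1 mm 0.9
```

View pics/s7.png

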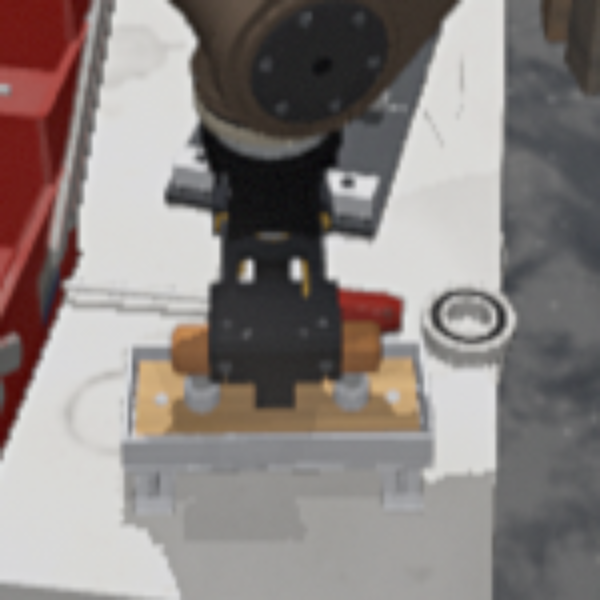

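The finger is centred between the rods (275 against 203 and 352). Closing slowly while watching the sideways force.

Emit:
arm_command([
  [[0,0,0],[0,-0.0005,0],172],
  [[0,0,0],[0,-0.0005,0],176],
  [[0,0,0],[0,-0.0005,0],180],
  [[0,0,0],[0,-0.0005,0],183],
  [[0,0,0],[0,-0.0005,0],185],
  [[0,0,0],[0,-0.0005,0],185],
  [[0,0,0],[0,-0.0005,0],185],
])

```text
t: 11.75
eef_pos: [487.2, 340.0, 76.1]
tcp_rot: [3.141, 0.0, -2.999]
ft_force: [-0.1, -0.5, -0.0]
opening: 0.274
```

Run:
```python
from h import *
st()
```

```text
t 11.75 [487.2 340.   76.1] rpy [ 179.97    0.   -171.85] F [-0.1 -0.5 -0. ] open 26.1 q [ 0.5   0.62  1.77  0.    0.76 -1.22]
```

Emit:
arm_command([
  [[0,0,0],[0,0,0],188],
  [[0,0,0],[0,0,0],191],
  [[0,0,0],[0,0,0],195],
  [[0,0,0],[0,0,0],220],
  [[0,0,0],[0,0,0],255],
  [[0,0,0],[0,0,0],255],
  [[0,0,0],[0,0,0],255],
])

```text
t: 12.45
eef_pos: [487.2, 340.1, 76.1]
tcp_rot: [3.141, 0.0, -2.999]
ft_force: [-1.6, 3.2, 0.6]
opening: 0.253
```

Run:
```python
from h import *
st()
```

```text
t 12.45 [487.2 340.1  76.1] rpy [ 1.7997e+02  1.0000e-02 -1.7185e+02] F [-1.6  3.2  0.6] open 24.1 q [ 0.5   0.62  1.77  0.    0.76 -1.22]
```

A sideways force of 3 N suggests the float is pushed toward -y in the tray. I'll relieve it with a small +y shift before lifting.

Emit:
arm_command([
  [[0,0,0],[0,0.0005,0],255],
  [[0,0,0],[0,0.001,0],255],
  [[0,0,0],[0,0.001,0],255],
])

```text
t: 12.75
eef_pos: [487.0, 340.6, 76.0]
tcp_rot: [-3.141, -0.0, -2.999]
ft_force: [1.2, -2.0, 2.3]
opening: 0.251
```

Run:
```python
from h import *
st(); print(env.state()["moment"])
```

```text
t 12.75 [487.  340.6  76. ] rpy [-1.7999e+02 -2.0000e-02 -1.7185e+02] F [ 1.2 -2.   2.3] open 23.8 q [ 0.5   0.62  1.77 -0.    0.76 -1.21]
[-0.45492393 -0.28148098  0.08131737]
```

Emit:
arm_command([
  [[0,0,0],[0,-0.0004,0],255],
  [[0,0,0],[0,-0.0004,-0.003],255],
  [[0,0,0],[0,-0.0004,-0.007],255],
  [[0,0,0],[0,-0.0004,-0.012],255],
  [[0,0,0],[0,-0.0004,-0.012],255],
])

```text
t: 13.25
eef_pos: [487.3, 340.8, 88.8]
tcp_rot: [3.141, 0.001, -2.999]
ft_force: [-0.8, 0.7, -3.3]
opening: 0.248
```

Run:
```python
from h import *
st(); print(env.state()["moment"])
p,d=read_camera("side");cv2.imwrite("pics/s8.png",cv2.resize(p[200:350,220:370],None,fx=4,fy=4))
```

```text
t 13.25 [487.3 340.8  88.8] rpy [ 1.7995e+02  6.0000e-02 -1.7185e+02] F [-0.8  0.7 -3.3] open 23.5 q [ 0.5   0.6   1.76  0.    0.78 -1.21]
[ 0.14584163 -0.16943227 -0.03874234]
```

View pics/s8.png

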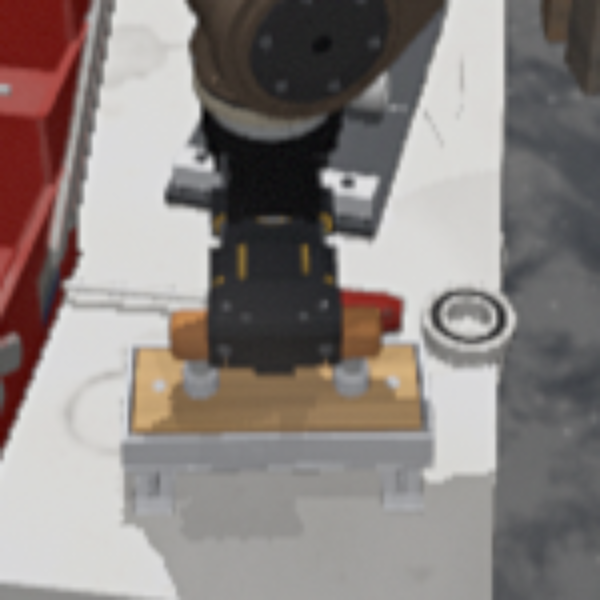

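The board has risen level, the stand hasn't moved, and the wrist carries 3.3 N, which is the float alone. Continuing straight up.

Emit:
arm_command([
  [[0,0,0],[0,0,-0.008],255],
  [[0,0,0],[0,0,-0.018],255],
  [[0,0,0],[0,0,-0.03],255],
  [[0,0,0],[0,0,-0.045],255],
  [[0,0,0],[0,0,-0.065],255],
  [[0,0,0],[0,0,-0.08],255],
  [[0,0,0],[0,0,-0.085],255],
  [[0,0,0],[0,0,-0.085],255],
])

```text
t: 14.1
eef_pos: [487.3, 340.7, 174.1]
tcp_rot: [3.141, 0.002, -2.999]
ft_force: [-0.4, -0.2, -3.4]
opening: 0.25
```

Run:
```python
from h import *
st(); print(env.state()["moment"])
p,d=read_camera("side");cv2.imwrite("pics/s9.png",cv2.resize(p[180:350,220:390],None,fx=3.5,fy=3.5))
```

```text
t 14.1 [487.3 340.7 174.1] rpy [ 1.7994e+02  1.0000e-01 -1.7185e+02] F [-0.4 -0.2 -3.4] open 23.8 q [ 0.5   0.49  1.68  0.    0.97 -1.21]
[ 0.09877861 -0.14899276 -0.01288325]
```

View pics/s9.png

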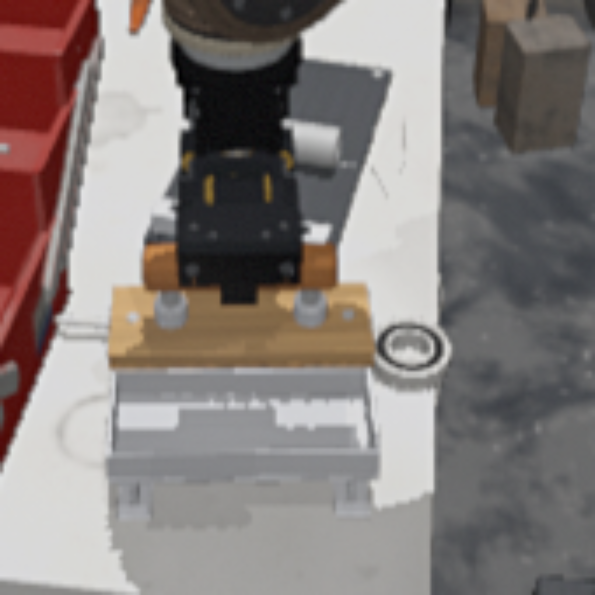

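The float is free of the stand and level, and the stand is unmoved. Moving over the sleeve.

Run:
```python
from h import *
plan([500,-24,125],172.3)
```

```text
rv [0.0006, 0.0004, 0.2766] t [0.0388, -0.3627, 0.048] deg 15.8 mm 367.9
```

Emit:
arm_command([
  [[0,0,0.02],[0.002,-0.02,0],255],
  [[0,0,0.06],[0.006,-0.058,0],255],
  [[0,0,0.1],[0.011,-0.1,0],255],
  [[0,0,0.14],[0.016,-0.145,0],255],
  [[0,0,0.18],[0.021,-0.19,0],255],
  [[0,0,0.22],[0.026,-0.235,0],255],
  [[0,0,0.25],[0.031,-0.28,0],255],
  [[0,0,0.27],[0.035,-0.32,0],255],
])

```text
t: 14.95
eef_pos: [497.2, 16.8, 172.3]
tcp_rot: [3.141, -0.001, 3.012]
ft_force: [0.6, 1.0, -2.6]
opening: 0.252
```

Emit:
arm_command([
  [[0,0,0.004],[0.003,-0.025,0],255],
  [[0,0,0.006],[0.004,-0.038,0],255],
  [[0,0,0.006],[0.004,-0.042,0],255],
  [[0,0,0.006],[0.004,-0.042,0],255],
  [[0,0,0.006],[0.004,-0.042,0],255],
])

```text
t: 15.45
eef_pos: [488.6, -21.4, 172.8]
tcp_rot: [3.141, -0.0, 3.009]
ft_force: [0.2, 0.6, -2.7]
opening: 0.247
```

Run:
```python
from h import *
st()
plan([500,-24,100],172.3)
p,d=read_camera("side");cv2.imwrite("pics/s10.png",cv2.resize(p[150:300,220:370],None,fx=4,fy=4))
```

```text
t 15.45 [488.6 -21.4 172.8] rpy [ 1.7996e+02 -1.0000e-02  1.7239e+02] F [ 0.2  0.6 -2.7] open 23.5 q [-0.18  0.35  1.93  0.    0.85 -1.62]
rv [0.0006, -0.0002, 0.0016] t [-0.0117, -0.0011, 0.0728] deg 0.1 mm 73.7
```

View pics/s10.png

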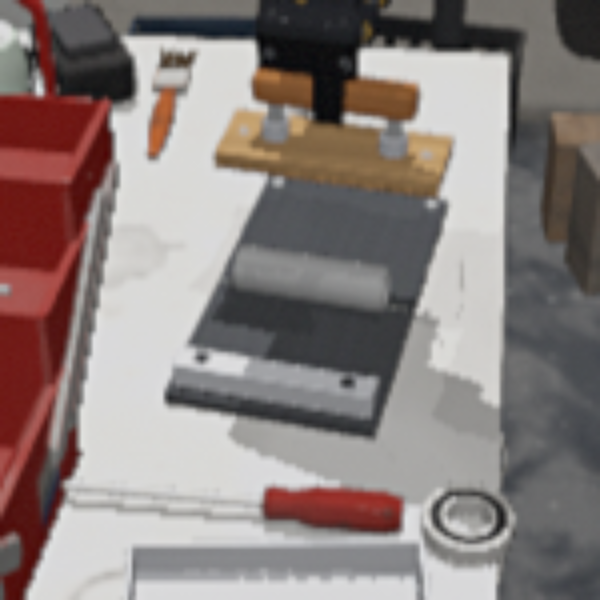

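The float is level and parallel to the sleeve, and the sleeve is still on the line. Lowering to about 10 mm above it.

Emit:
arm_command([
  [[0,0,0.001],[-0.004,0,0.012],255],
  [[0,0,0.001],[-0.01,-0.001,0.035],255],
  [[0,0,0.001],[-0.0117,-0.001,0.055],255],
  [[0,0,0.001],[-0.0117,-0.001,0.068],255],
  [[0,0,0.001],[-0.0117,-0.001,0.073],255],
  [[0,0,0.001],[-0.0117,-0.001,0.073],255],
  [[0,0,0.001],[-0.0117,-0.001,0.073],255],
])

```text
t: 16.2
eef_pos: [500.2, -24.7, 100.1]
tcp_rot: [3.141, 0.0, 3.007]
ft_force: [0.3, 0.2, -2.9]
opening: 0.252
```

Run:
```python
from h import *
st()
plan([500,-24,86],172.3)
p,d=read_camera("side");cv2.imwrite("pics/s11.png",cv2.resize(p[170:270,250:350],None,fx=6,fy=6))
```

```text
t 16.2 [500.2 -24.7 100.1] rpy [1.7997e+02 2.0000e-02 1.7230e+02] F [ 0.3  0.2 -2.9] open 24.0 q [-0.18  0.48  1.98  0.    0.68 -1.62]
rv [0.0005, 0.0003, -0.0001] t [0.0003, 0.0006, 0.0141] deg 0.0 mm 14.1
```

View pics/s11.png

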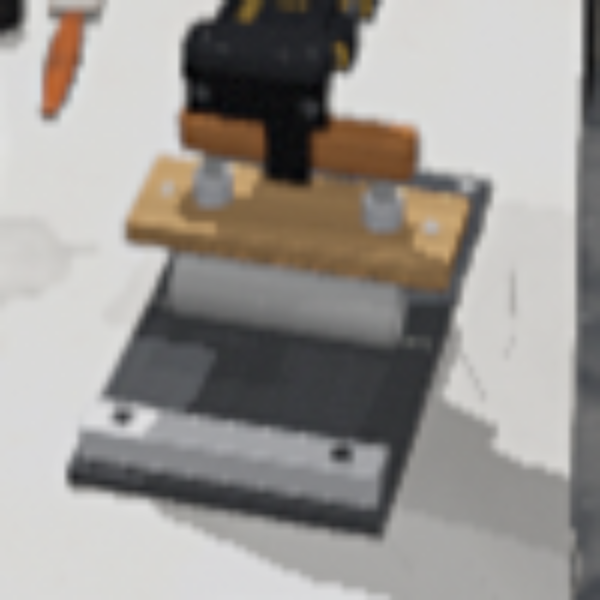

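Emit:
arm_command([
  [[0,0,0],[0,0.0005,0.005],255],
  [[0,0,0],[0,0.0005,0.009],255],
  [[0,0,0],[0,0.0005,0.012],255],
  [[0,0,0],[0,0.0005,0.013],255],
  [[0,0,0],[0,0.0005,0.013],255],
])

```text
t: 16.75
eef_pos: [500.0, -24.4, 87.0]
tcp_rot: [3.141, 0.0, 3.007]
ft_force: [-1.5, -0.1, 2.6]
opening: 0.248
```

Run:
```python
from h import *
st();print(env.state()["moment"])
```

```text
t 16.75 [500.  -24.4  87. ] rpy [179.97   0.   172.28] F [-1.5 -0.1  2.6] open 23.6 q [-0.18  0.5   1.99  0.    0.65 -1.62]
[0.23242048 0.015539   0.01165321]
```

Contact made: about 2.5 N spring load plus the float's own weight. First rolling stroke, 68 mm of float travel.

Emit:
arm_command([
  [[0,0,0],[0,0,0.001],255],
  [[0,0,0],[0,0.001,0.001],255],
  [[0,0,0],[0,0.004,0.001],255],
  [[0,0,0],[0,0.008,0.001],255],
  [[0,0,0],[0,0.013,0.001],255],
  [[0,0,0],[0,0.019,0.001],255],
  [[0,0,0],[0,0.025,0.001],255],
  [[0,0,0],[0,0.031,0.001],255],
])

```text
t: 17.55
eef_pos: [504.4, 7.0, 86.0]
tcp_rot: [3.141, 0.0, 3.007]
ft_force: [-0.1, -1.0, 2.2]
opening: 0.252
```

Emit:
arm_command([
  [[0,0,0],[0,0.006,0],255],
  [[0,0,0],[0,0.012,0],255],
  [[0,0,0],[0,0.018,0],255],
  [[0,0,0],[0,0.024,0],255],
  [[0,0,0],[0,0.03,0],255],
  [[0,0,0],[0,0.034,0],255],
  [[0,0,0],[0,0.036,0],255],
  [[0,0,0],[0,0.036,0],255],
])

```text
t: 18.35
eef_pos: [509.2, 42.3, 86.0]
tcp_rot: [3.141, 0.0, 3.007]
ft_force: [1.4, -0.4, 2.7]
opening: 0.253
```

Run:
```python
from h import *
st();print(env.state()["moment"])
p,d=read_camera("side");cv2.imwrite("pics/s12.png",cv2.resize(p[170:270,250:350],None,fx=6,fy=6))
```

```text
t 18.35 [509.2  42.3  86. ] rpy [1.7997e+02 2.0000e-02 1.7230e+02] F [ 1.4 -0.4  2.7] open 24.1 q [-0.05  0.51  1.97  0.    0.66 -1.48]
[-0.03259582 -0.51052229 -0.03526665]
```

View pics/s12.png

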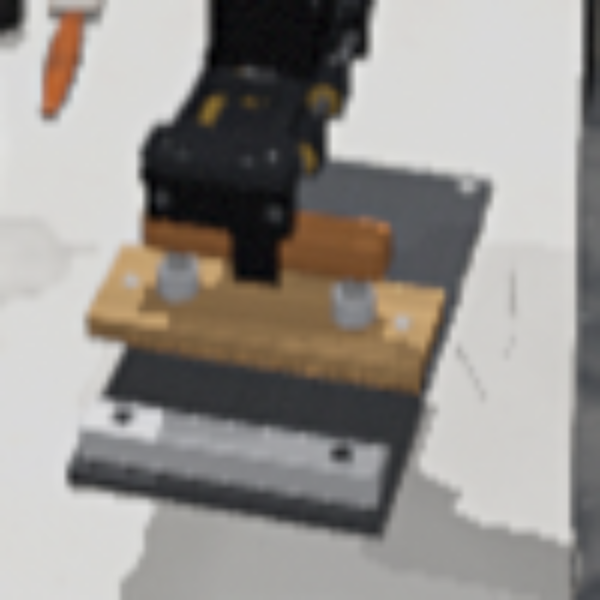

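Emit:
arm_command([
  [[0,0,0],[0,0,-0.003],255],
  [[0,0,0],[0,0,-0.01],255],
  [[0,0,0],[0,0,-0.02],255],
  [[0,0,0],[0,-0.012,-0.025],255],
  [[0,0,0],[0,-0.026,-0.025],255],
  [[0,0,0],[0,-0.036,-0.025],255],
  [[0,0,0],[0,-0.036,-0.025],255],
  [[0,0,0],[0,-0.036,-0.025],255],
])

```text
t: 19.2
eef_pos: [504.0, 5.9, 110.7]
tcp_rot: [3.141, -0.001, 3.006]
ft_force: [-0.6, 0.3, -3.7]
opening: 0.255
```

Run:
```python
from h import *
st()
p,d=read_camera("side");cv2.imwrite("pics/s13.png",cv2.resize(p[170:270,250:350],None,fx=6,fy=6));np.savez("pics/s13.npz",p=p,d=d)
p,d=read_camera("top");cv2.imwrite("pics/t13.png",cv2.resize(p[180:300,210:370],None,fx=5,fy=5))
S=np.array([501.5,-7.3]);u=np.array([.134,.991]);v=np.array([.991,-.134])
for k in(30,34): print(k,proj("side",[np.r_[S+k*u+60*v,12],np.r_[S+k*u-60*v,12]]))
P=cloud("side",np.load("pics/s13.npz")["d"]);m=(P[...,2]>20)&(P[...,2]<46)&(P[...,0]>440)&(P[...,0]<580)&(P[...,1]>0)&(P[...,1]<80)
q=P[m]; print(cv2.minAreaRect(q[:,:2].astype(np.float32)),m.sum())
```

```text
t 19.2 [504.    5.9 110.7] rpy [ 1.7997e+02 -4.0000e-02  1.7220e+02] F [-0.6  0.3 -3.7] open 24.2 q [-0.12  0.46  1.96  0.    0.72 -1.56]
30 [[277.07053314 225.79046902]
 [314.46629512 231.80545492]]
34 [[276.71311594 226.55547894]
 [314.19384237 232.60244001]]
((506.905029296875, 33.18558120727539), (35.08164978027344, 119.9711685180664), 84.65794372558594) 307
```

View pics/s13.png

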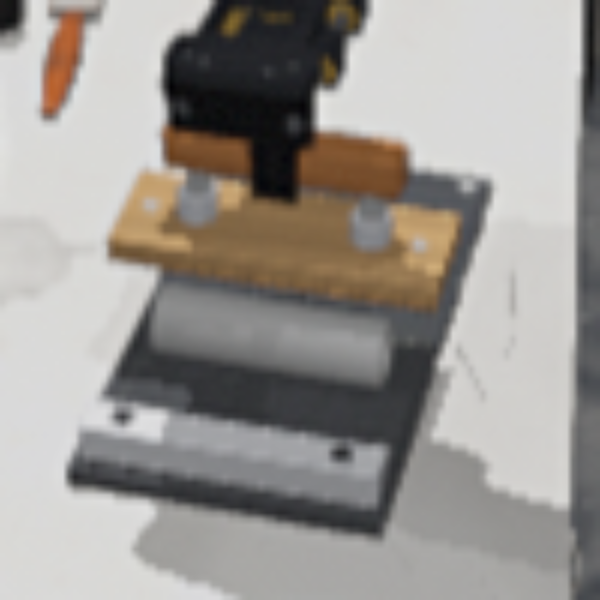

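View pics/t13.png

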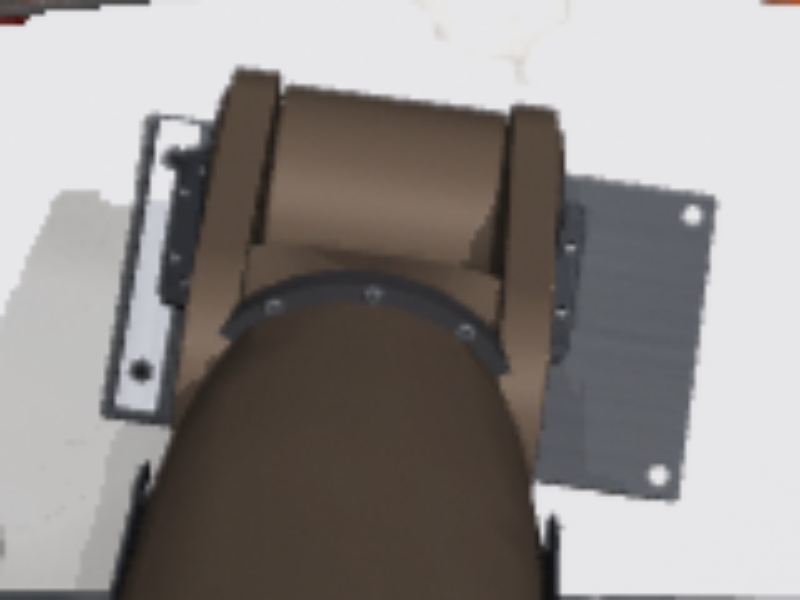

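The first stroke worked. The sleeve is still parallel, from (150,345) to (388,385), and about 34 mm further on. Lowering for stroke 2.

Emit:
arm_command([
  [[0,0,0],[0.0,0.001,0.006],255],
  [[0,0,0],[0,0.002,0.014],255],
  [[0,0,-0.001],[0,0.002,0.019],255],
  [[0,0,-0.001],[0,0.002,0.022],255],
  [[0,0,-0.001],[0,0.002,0.0245],255],
  [[0,0,-0.001],[0,0.002,0.0245],255],
  [[0,0,-0.001],[0,0.002,0.0245],255],
])

```text
t: 20.0
eef_pos: [504.1, 8.4, 86.6]
tcp_rot: [3.141, -0.001, 3.008]
ft_force: [-4.8, 1.3, 2.3]
opening: 0.252
```

Run:
```python
from h import *
st()
```

```text
t 20.0 [504.1   8.4  86.6] rpy [ 1.7997e+02 -4.0000e-02  1.7234e+02] F [-4.8  1.3  2.3] open 23.9 q [-0.11  0.5   1.98  0.    0.66 -1.55]
```

Emit:
arm_command([
  [[0,0,0],[0.0003,0,0],255],
  [[0,0,0],[0.0003,0.001,0],255],
  [[0,0,0],[0.0003,0.004,0],255],
  [[0,0,0],[0.0003,0.008,0],255],
  [[0,0,0],[0.0003,0.013,0],255],
  [[0,0,0],[0.0003,0.019,0],255],
  [[0,0,0],[0.0003,0.025,0],255],
  [[0,0,0],[0.0003,0.031,0],255],
])

```text
t: 20.8
eef_pos: [508.5, 39.8, 86.5]
tcp_rot: [3.141, 0.0, 3.008]
ft_force: [-1.8, 0.4, 0.8]
opening: 0.249
```

Emit:
arm_command([
  [[0,0,0],[0,0.006,0],255],
  [[0,0,0],[0,0.012,0],255],
  [[0,0,0],[0,0.018,0],255],
  [[0,0,0],[0,0.024,0],255],
  [[0,0,0],[0,0.03,0],255],
  [[0,0,0],[0,0.034,0],255],
  [[0,0,0],[0,0.036,0],255],
  [[0,0,0],[0,0.036,0],255],
])

```text
t: 21.6
eef_pos: [513.3, 75.0, 86.5]
tcp_rot: [3.141, 0.0, 3.008]
ft_force: [0.9, 0.1, 2.4]
opening: 0.249
```

Emit:
arm_command([
  [[0,0,0],[0,0,-0.003],255],
  [[0,0,0],[0,0,-0.01],255],
  [[0,0,0],[0,0,-0.02],255],
  [[0,0,0],[0,-0.012,-0.025],255],
  [[0,0,0],[0,-0.022,-0.025],255],
  [[0,0,0],[0,-0.03,-0.025],255],
  [[0,0,0],[0,-0.03,-0.025],255],
  [[0,0,0],[0,-0.03,-0.025],255],
])

```text
t: 22.4
eef_pos: [508.9, 44.7, 111.2]
tcp_rot: [3.141, -0.001, 3.007]
ft_force: [-0.3, 1.0, -4.0]
opening: 0.251
```

Run:
```python
from h import *
st()
p,d=read_camera("side");cv2.imwrite("pics/s14.png",cv2.resize(p[170:270,250:350],None,fx=6,fy=6));np.savez("pics/s14.npz",p=p,d=d)
P=cloud("side",d);m=(P[...,2]>38)&(P[...,2]<58)&(P[...,0]>430)&(P[...,0]<590)&(P[...,1]>40)&(P[...,1]<95)
q=P[m]; print(cv2.minAreaRect(q[:,:2].astype(np.float32)),m.sum())
```

```text
t 22.4 [508.9  44.7 111.2] rpy [ 1.7997e+02 -3.0000e-02  1.7228e+02] F [-0.3  1.  -4. ] open 23.9 q [-0.04  0.47  1.95  0.    0.72 -1.48]
((512.3985595703125, 65.58021545410156), (31.738685607910156, 120.62811279296875), 81.82365417480469) 303
```

View pics/s14.png

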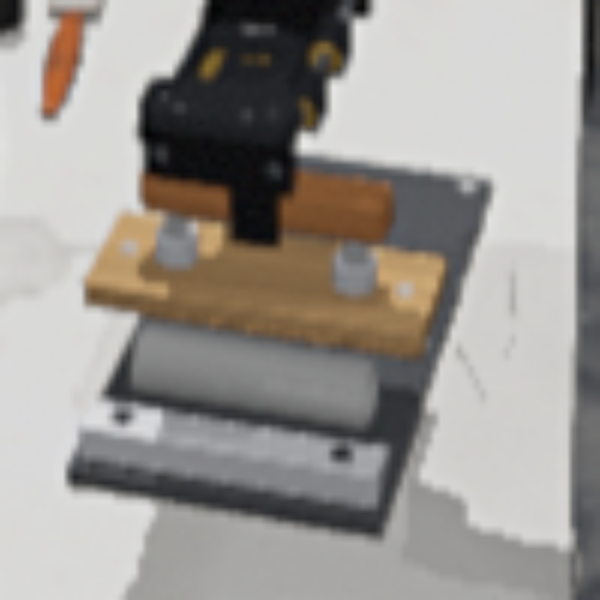

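Sleeve yaw is 81.8° (plate 82.2°) and about 24 mm remains. Stroke 3 ends with a small overtravel to square the sleeve against the stop.

Emit:
arm_command([
  [[0,0,0],[0,0,0.006],255],
  [[0,0,0],[0,0,0.014],255],
  [[0,0,0],[0,0,0.019],255],
  [[0,0,0],[0,0,0.022],255],
  [[0,0,0],[0,0,0.0248],255],
  [[0,0,0],[0,0,0.0248],255],
  [[0,0,0],[0,0,0.0248],255],
])

```text
t: 23.15
eef_pos: [508.8, 45.2, 86.8]
tcp_rot: [3.141, -0.001, 3.008]
ft_force: [-4.0, -0.0, 2.1]
opening: 0.248
```

Emit:
arm_command([
  [[0,0,0],[0,0.001,0],255],
  [[0,0,0],[0,0.004,0],255],
  [[0,0,0],[0,0.008,0],255],
  [[0,0,0],[0,0.013,0],255],
  [[0,0,0],[0,0.019,0],255],
  [[0,0,0],[0,0.025,0],255],
  [[0,0,0],[0,0.031,0],255],
  [[0,0,0],[0,0.036,0],255],
])

```text
t: 23.95
eef_pos: [514.0, 81.4, 86.7]
tcp_rot: [3.141, 0.0, 3.008]
ft_force: [-4.2, 0.2, 2.6]
opening: 0.25
```

Emit:
arm_command([
  [[0,0,0],[0,0.003,0],255],
  [[0,0,0],[0,0.006,0],255],
  [[0,0,0],[0,0.009,0],255],
  [[0,0,0],[0,0.011,0],255],
  [[0,0,0],[0,0.012,0],255],
  [[0,0,0],[0,0.012,0],255],
])

```text
t: 24.55
eef_pos: [515.5, 92.7, 86.7]
tcp_rot: [3.141, 0.0, 3.008]
ft_force: [-2.2, 0.9, 3.1]
opening: 0.252
```

Run:
```python
from h import *
st();print(env.state()["moment"])
```

```text
t 24.55 [515.5  92.7  86.7] rpy [179.97   0.   172.34] F [-2.2  0.9  3.1] open 23.9 q [ 0.05  0.52  1.93  0.    0.68 -1.39]
[0.14209814 0.42052535 0.00353256]
```

Emit:
arm_command([
  [[0,0,0],[0,0.001,0],255],
  [[0,0,0],[0,0.002,0],255],
  [[0,0,0],[0,0.003,0],255],
  [[0,0,0],[0,0.003,0],255],
])

```text
t: 24.95
eef_pos: [516.3, 95.5, 86.8]
tcp_rot: [3.141, 0.001, 3.008]
ft_force: [0.3, -3.3, 1.9]
opening: 0.251
```

Emit:
arm_command([
  [[0,0,0],[0,0.001,0],255],
  [[0,0,0],[0,0.002,0],255],
  [[0,0,0],[0,0.003,0],255],
  [[0,0,0],[0,0.003,0],255],
])

```text
t: 25.35
eef_pos: [516.4, 98.7, 86.7]
tcp_rot: [3.141, 0.0, 3.008]
ft_force: [0.6, -2.3, 2.4]
opening: 0.254
```

Run:
```python
from h import *
st();print(env.state()["moment"])
```

```text
t 25.35 [516.4  98.7  86.7] rpy [1.7997e+02 2.0000e-02 1.7234e+02] F [ 0.6 -2.3  2.4] open 24.1 q [ 0.06  0.53  1.93  0.    0.68 -1.37]
[-0.55596808 -0.14739719  0.00736975]
```

The stop is felt as a steady -2 to -3 N. Lifting straight up and looking.

Emit:
arm_command([
  [[0,0,0],[0,0,-0.002],255],
  [[0,0,0],[0,0,-0.005],255],
  [[0,0,0],[0,0,-0.015],255],
  [[0,0,0],[0,0,-0.03],255],
  [[0,0,0],[0,-0.03,-0.045],255],
  [[0,0,0],[0,-0.06,-0.045],255],
  [[0,0,0],[0,-0.09,-0.045],255],
  [[0,0,0],[0,-0.12,-0.045],255],
])

```text
t: 26.15
eef_pos: [499.8, -21.2, 132.2]
tcp_rot: [3.141, 0.0, 3.008]
ft_force: [-1.1, 0.4, -3.0]
opening: 0.253
```

Emit:
arm_command([
  [[0,0,0],[0,-0.025,0],255],
  [[0,0,0],[0,-0.035,0],255],
  [[0,0,0],[0,-0.035,0],255],
  [[0,0,0],[0,-0.035,0],255],
])

```text
t: 26.55
eef_pos: [495.6, -54.4, 131.8]
tcp_rot: [3.141, -0.0, 3.008]
ft_force: [-0.0, -1.2, -3.2]
opening: 0.252
```

Run:
```python
from h import *
st()
# float target: plate centre y=-65 -> line centre (501.2,-7.6) minus 75*u
u=np.array([.134,.991]);t=np.array([501.2,-7.6])-75*u;print(t);plan(np.r_[t,70],172.3)
p,d=read_camera("side");cv2.imwrite("pics/s15.png",cv2.resize(p[170:270,250:350],None,fx=6,fy=6));np.savez("pics/s15.npz",p=p,d=d)
p,d=read_camera("top");cv2.imwrite("pics/t15.png",cv2.resize(p[180:300,210:370],None,fx=5,fy=5));np.savez("pics/t15.npz",p=p,d=d)
```

```text
t 26.55 [495.6 -54.4 131.8] rpy [ 1.7996e+02 -1.0000e-02  1.7232e+02] F [-0.  -1.2 -3.2] open 23.9 q [-0.24  0.43  1.96  0.    0.76 -1.68]
[491.15  -81.925]
rv [0.0007, -0.0001, 0.0004] t [0.0007, -0.0279, 0.0618] deg 0.0 mm 67.8
```

View pics/s15.png

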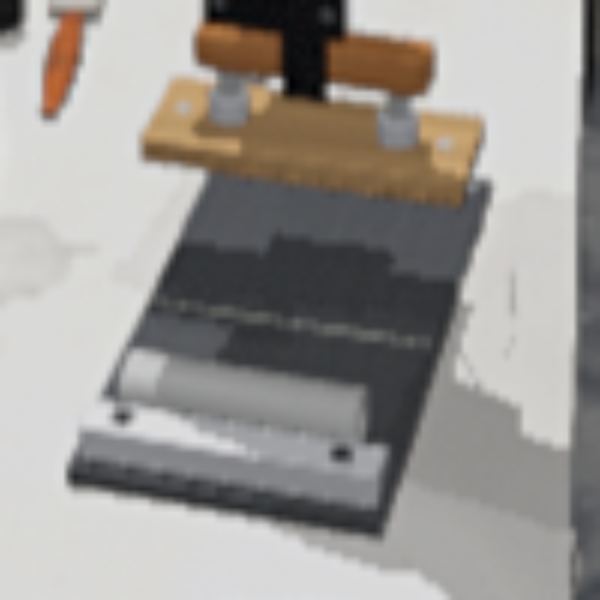

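View pics/t15.png

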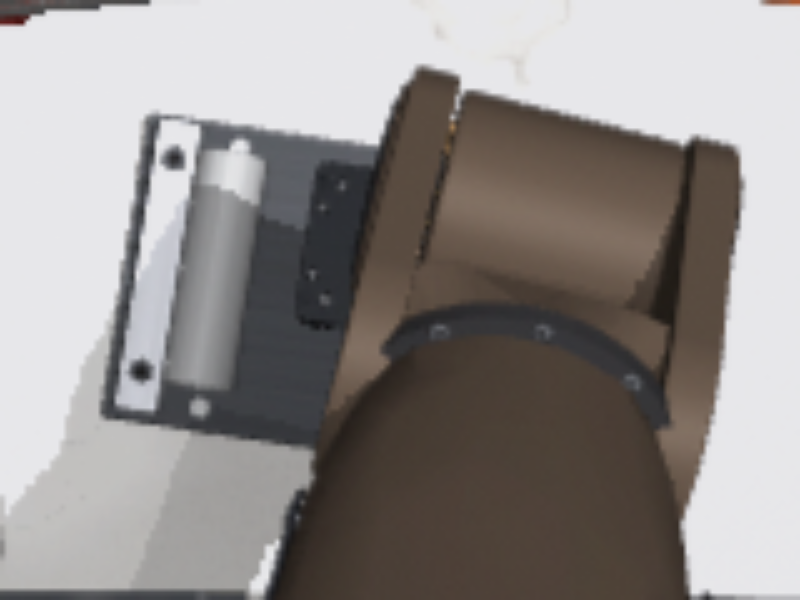

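The sleeve lies along the stop. In the top crop its left edge runs (202,150)–(172,375) and the strip's edge runs (198,128)–(157,405). I need to know whether the thin dark gap is real, so I'll measure it.

Run:
```python
from h import *
def an(f,n,y0,y1,zlo):
    z=np.load(f); p,d=z["p"],z["d"]; P=cloud(n,d)
    m=(P[...,2]>zlo)&(P[...,2]<60)&(P[...,0]>430)&(P[...,0]<600)&(P[...,1]>y0)&(P[...,1]<y1)
    q=P[m];v=np.linalg.svd(q[:,:2]-q[:,:2].mean(0))[2][0];r=cv2.minAreaRect(q[:,:2].astype(np.float32))
    print(n,m.sum(),np.round(r[0],1),np.round(r[1],1),r[2],"svd",np.degrees(np.arctan2(v[1],v[0]))%180, "mean",q.mean(0))
    return q
u=np.array([.136,.9907])
for f,n in(("pics/t15.npz","top"),("pics/s15.npz","side")):
    q=an(f,n,50,115,42)
    q=an(f,n,50,115,38)
    s=q[:,:2]@u; print(" along-u: ",np.percentile(s,[2,50,98]))
z=np.load("pics/t15.npz");p=z["p"];P=cloud("top",z["d"])
# profile across in sample columns at rows, gray
for r in (212,220,228,236,244,250): print(r,p[r,236:268].max(1).tolist(), np.round(P[r,240:262,2]).astype(int).tolist())
```

```text
top 485 [522.   82.4] [132.3  43.7] 0.027743877843022346 svd 172.9413174100295 mean [516.1245176   81.95457989  47.19196349]
top 633 [518.7  92.4] [ 55.4 134.4] 82.0189208984375 svd 174.59768509186128 mean [517.41871457  83.54598853  45.46945725]
 along-u:  [135.98797533 152.11539224 183.33375978]
side 252 [514.5  88.5] [ 32. 119.] 83.75542449951172 svd 172.59607485120634 mean [514.18487517  90.08573335  46.9650542 ]
side 322 [514.8  91.5] [ 45.  119.1] 87.78819274902344 svd 172.83521609027238 mean [514.51197411  92.15577574  45.51127082]
 along-u:  [144.51951376 162.68778473 172.78061604]
212 [234, 195, 106, 70, 104, 230, 142, 100, 57, 67, 103, 230, 234, 96, 131, 161, 184, 201, 211, 224, 228, 228, 223, 211, 200, 185, 155, 95, 99, 101, 101, 100] [30, 32, 30, 39, 39, 35, 36, 32, 37, 37, 43, 47, 46, 50, 46, 48, 54, 53, 49, 47, 44, 39]
220 [196, 110, 71, 182, 232, 234, 234, 234, 234, 234, 216, 156, 120, 118, 127, 138, 146, 149, 159, 157, 152, 143, 139, 135, 174, 154, 91, 101, 101, 101, 102, 101] [39, 35, 31, 34, 38, 33, 34, 36, 39, 42, 51, 50, 46, 57, 52, 47, 45, 43, 40, 46, 39, 36]
228
[... 266 characters left out ...]
10, 209, 206, 206, 209, 97, 108, 125, 135, 144, 148, 155, 159, 153, 145, 135, 128, 120, 105, 77, 60, 67, 68, 68, 69, 68, 68, 68] [26, 38, 33, 39, 34, 29, 39, 45, 42, 46, 49, 50, 55, 49, 46, 45, 48, 50, 41, 34, 9, 16]
244 [198, 205, 210, 211, 210, 205, 207, 203, 91, 115, 129, 138, 146, 152, 160, 159, 151, 142, 134, 127, 118, 100, 67, 70, 69, 71, 70, 71, 71, 71, 70, 70] [37, 36, 36, 38, 37, 44, 47, 48, 48, 50, 49, 50, 51, 44, 50, 45, 40, 37, 25, 8, 12, 13]
250 [206, 208, 211, 211, 204, 207, 196, 97, 116, 130, 140, 147, 154, 161, 160, 151, 142, 135, 127, 118, 101, 73, 62, 68, 68, 68, 68, 67, 68, 68, 67, 67] [34, 37, 35, 36, 35, 43, 46, 50, 47, 48, 51, 48, 49, 51, 48, 38, 40, 27, 14, 14, 16, 11]
```

The strip meets the sleeve's shading directly in every row, with no dark plate pixel between them and a 14 px (36 mm) sleeve width. So the sleeve is against the stop and square to it. Next I'll set the float down on the free half.

Emit:
arm_command([
  [[0,0,0],[0,-0.01,0.005],255],
  [[0,0,0],[0.0007,-0.022,0.015],255],
  [[0,0,0],[0.0007,-0.028,0.03],255],
  [[0,0,0],[0.0007,-0.028,0.047],255],
  [[0,0,0],[0.0007,-0.028,0.058],255],
  [[0,0,0],[0.0007,-0.028,0.065],255],
  [[0,0,0],[0.0007,-0.028,0.067],255],
  [[0,0,0],[0.0007,-0.028,0.067],255],
])

```text
t: 27.45
eef_pos: [491.2, -82.7, 64.5]
tcp_rot: [3.141, -0.0, 3.008]
ft_force: [0.3, 0.5, -2.5]
opening: 0.25
```

Run:
```python
from h import *
st();plan([491.2,-82,54],172.3)
```

```text
t 27.45 [491.2 -82.7  64.5] rpy [ 1.7997e+02 -1.0000e-02  1.7235e+02] F [ 0.3  0.5 -2.5] open 23.7 q [-0.3   0.54  2.01  0.    0.59 -1.74]
rv [0.0005, -0.0002, 0.0008] t [0.0001, 0.0007, 0.0105] deg 0.1 mm 10.5
```

Emit:
arm_command([
  [[0,0,0],[0,0.0005,0.005],255],
  [[0,0,0],[0,0.0005,0.009],255],
  [[0,0,0],[0,0.0005,0.011],255],
  [[0,0,0],[0,0.0005,0.012],255],
  [[0,0,0],[0,0.0005,0.012],255],
])

```text
t: 27.95
eef_pos: [491.2, -82.1, 52.7]
tcp_rot: [3.141, -0.0, 3.008]
ft_force: [-0.6, 1.5, 0.7]
opening: 0.248
```

Run:
```python
from h import *
st()
p,d=read_camera("side");cv2.imwrite("pics/s16.png",cv2.resize(p[170:270,250:350],None,fx=6,fy=6))
```

```text
t 27.95 [491.2 -82.1  52.7] rpy [ 1.7997e+02 -1.0000e-02  1.7234e+02] F [-0.6  1.5  0.7] open 23.6 q [-0.3   0.56  2.02  0.    0.56 -1.74]
```

View pics/s16.png

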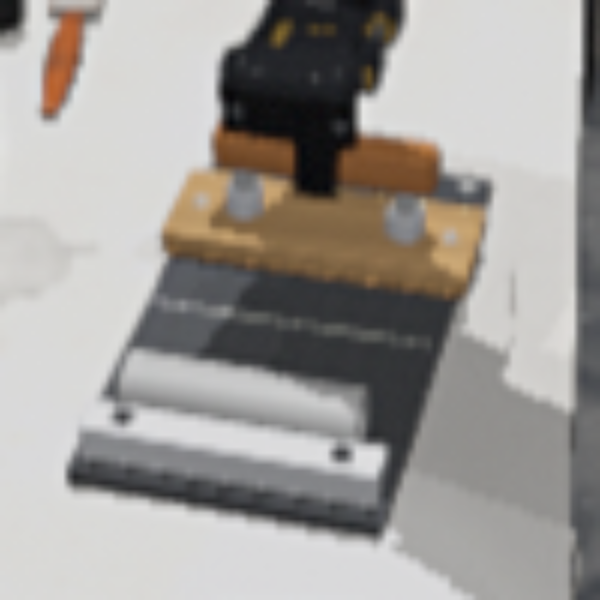

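The float is flat on the plate: its weight has come off and the wrist reads +0.7 N. Releasing gently.

Emit:
arm_command([
  [[0,0,0],[0,0,0],188],
  [[0,0,0],[0,0,0],180],
  [[0,0,0],[0,0,0],165],
  [[0,0,0],[0,0,0],145],
  [[0,0,0],[0,0,0],120],
  [[0,0,0],[0,0,0],100],
  [[0,0,0],[0,0,0],90],
  [[0,0,0],[0,0,0],90],
])

```text
t: 28.8
eef_pos: [491.2, -82.2, 52.6]
tcp_rot: [3.141, -0.0, 3.008]
ft_force: [-0.4, -0.3, 0.2]
opening: 0.639
```

Emit:
arm_command([
  [[0,0,0],[0,0,-0.01],90],
  [[0,0,0],[0,0,-0.03],90],
  [[0,0,0],[0,0,-0.06],90],
  [[0,0,0],[0,0,-0.1],90],
  [[0,0,0],[0,0,-0.14],90],
  [[0,0,0],[0,0,-0.17],90],
  [[0,0,0],[0,0,-0.18],90],
  [[0,0,0],[0,0,-0.18],90],
])

```text
t: 29.6
eef_pos: [491.4, -82.3, 234.0]
tcp_rot: [-3.142, 0.003, 3.008]
ft_force: [0.0, 0.4, -0.4]
opening: 0.649
```

Run:
```python
from h import *
st();plan([420,-330,240],120)
```

```text
t 29.6 [491.4 -82.3 234. ] rpy [-1.8000e+02  1.5000e-01  1.7234e+02] F [ 0.   0.4 -0.4] open 61.7 q [-0.3   0.29  1.84  0.    1.01 -1.74]
rv [0.0012, 0.0025, 0.9135] t [0.0378, -0.255, -0.0061] deg 52.3 mm 257.9
```

Moving the arm aside for a clear final view.

Emit:
arm_command([
  [[0,0,0.1],[0.004,-0.03,0],90],
  [[0,0,0.23],[0.01,-0.07,0],90],
  [[0,0,0.36],[0.017,-0.115,0],90],
  [[0,0,0.5],[0.024,-0.16,0],90],
  [[0,0,0.64],[0.03,-0.205,0],90],
  [[0,0,0.76],[0.036,-0.24,0],90],
  [[0,0,0.8],[0.038,-0.255,0],90],
  [[0,0,0.8],[0.038,-0.255,0],90],
])

```text
t: 30.4
eef_pos: [418.8, -330.8, 231.0]
tcp_rot: [-3.142, -0.003, 2.206]
ft_force: [-0.1, 0.0, -0.0]
opening: 0.647
```

Run:
```python
from h import *
st()
p,d=read_camera("side");cv2.imwrite("pics/s17.png",cv2.resize(p[140:340,200:400],None,fx=3,fy=3));
p,d=read_camera("top");cv2.imwrite("pics/t17.png",cv2.resize(p[150:310,100:370],None,fx=2.9,fy=2.9));np.savez("pics/t17.npz",p=p,d=d)
P=cloud("top",d)
m=(P[...,2]>56)&(P[...,2]<68)&(P[...,1]>280)&(P[...,1]<430)&(P[...,0]>360)&(P[...,0]<610)
r=cv2.minAreaRect(P[m][:,:2].astype(np.float32)); print("rim",np.round(r[0],1),np.round(r[1],1),r[2])
for r in (212,220,228,236,244,250): print(r,p[r,238:266].max(1).tolist())
```

```text
t 30.4 [ 418.8 -330.8  231. ] rpy [-1.800e+02 -1.600e-01  1.264e+02] F [-0.1  0.  -0. ] open 61.5 q [-0.79  0.34  1.76  0.    1.04 -1.43]
rim [488.4 339.7] [184.9  79.2] 7.961362838745117
212 [105, 68, 103, 228, 140, 97, 57, 66, 101, 228, 232, 95, 130, 159, 181, 199, 208, 222, 226, 226, 221, 208, 198, 182, 153, 95, 99, 99]
220 [69, 179, 230, 232, 232, 232, 232, 232, 232, 215, 132, 145, 166, 189, 202, 211, 226, 227, 225, 218, 200, 192, 175, 151, 89, 100, 100, 100]
228 [228, 232, 232, 232, 232, 232, 232, 232, 151, 117, 155, 174, 194, 206, 217, 228, 227, 224, 212, 196, 186, 167, 134, 96, 100, 99, 99, 98]
236 [232, 232, 232, 232, 232, 232, 232, 106, 128, 163, 183, 200, 211, 223, 229, 228, 220, 207, 194, 183, 158, 111, 92, 99, 100, 99, 100, 100]
244 [232, 232, 232, 232, 232, 232, 103, 145, 170, 191, 206, 219, 229, 232, 226, 217, 202, 192, 179, 149, 92, 102, 103, 105, 104, 104, 105, 105]
250 [232, 232, 232, 232, 232, 109, 144, 171, 192, 208, 221, 231, 232, 225, 217, 204, 192, 177, 149, 101, 94, 102, 102, 101, 100, 99, 101, 101]
```

View pics/s17.png

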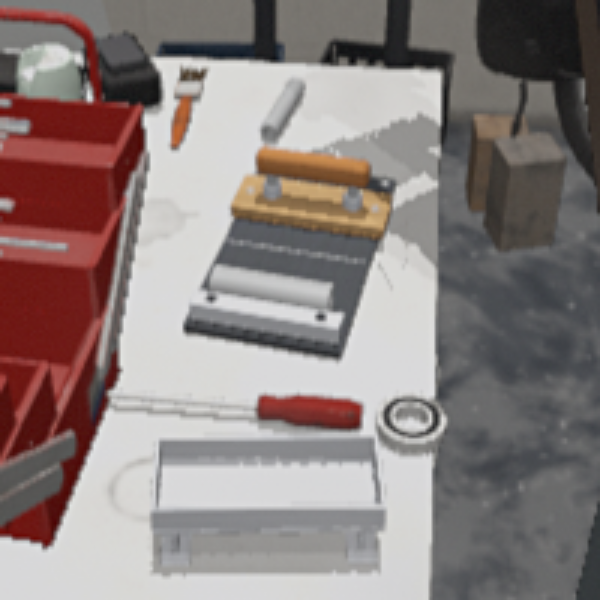

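View pics/t17.png

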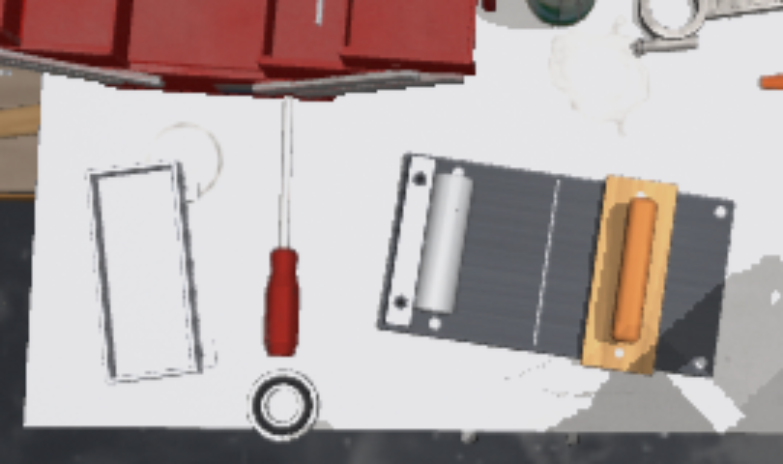

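Everything is in place. The stand's rim is at (488.4,339.7), against (488.0,339.6) before. The sleeve axis is about 18 mm from the strip's edge along its whole length. The float lies flat on the plate behind the line. Handing in.

```bash
python3 -c "
from h import *
st();print(env.job_done())"
```

```text
t 30.5 [ 419.5 -328.9  231.6] rpy [ 1.7999e+02 -1.3000e-01  1.2661e+02] F [0.6 0.3 0.3] open 61.3 q [-0.79  0.34  1.76  0.    1.04 -1.43]
the job is handed in; nothing more can be done
None
```

The job is done and handed in at about 30.5 s, with the thick sleeve resting against the stop. I laid the sleeve on the white line, let go, and lifted the float straight out of its stand. I rolled the sleeve with the sole in three light strokes of about 5–6 N each. The board is too narrow for one stroke, so I lifted the float between strokes; the sleeve stayed on the plate throughout. I then set the float down flat on the free half of the plate.

**Last checks:**
- **Sleeve at the stop:** in the top view its axis is about 18 mm from the strip's edge in every row checked, so it is touching and square to within about 1 mm. I also felt the stop as a steady 2–3 N during the last stroke.
- **Stand:** its rim measured within 0.5 mm of where it started.
- **Other objects:** the thin sleeve, screwdriver, bearing and brush looked unmoved. The con rod was only partly in the last view and I didn't check it separately.

**What disagreed or fell short:**
- **Cameras:** the two differed by 2–4 mm on positions, so I leaned on the top one.
- **Side forces:** I saw 3–5 N sideways when gripping the float and when touching down for strokes 2 and 3. I eased it off at the grip and nudged slightly before stroke 2. The sleeve still rolled parallel to within about half a degree.
- **Float overhang:** the float is 170 mm long on a 160 mm plate, so it should overhang about 5 mm on each side.

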